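Tidy the plant corner of the counter

TASK

Clear up the walnut counter by putting each kind of thing where it belongs: stand both little potted plants upright on the round wooden plant stand, lay both metal wall hooks flat on their plates in the square wooden box, and lay the small trowel flat in the long wooden tray. Keep the plants upright the whole time so that no soil spills, leave the mug and the candle where they are, and let go of everything at the end.

Things in the scene. Friction and masses are not known exactly. Their poses are not given: they have to be found in the camera images.
- cactus: Small terracotta flower pot with a round green cactus; loose, about 170 g. Pot 50 mm tall, tapering from 40 mm diameter at the foot to 47 mm at 30 mm up, then a straight rim band 54 mm in diameter from 30 to 50 mm up (grip there); the cactus (40 mm wide) reaches 79 mm above the foot. Origin at the centre of the foot's underside, z up.
- succulent: Small grey ribbed pot, straight-sided, 53 mm in diameter and 50 mm tall, with a tuft of narrow green leaves (inside the pot's outline) reaching 80 mm; loose, about 190 g. Origin at the centre of the underside, z up.
- prong_hook: Steel wall hook lying on its back on its plate, prong up; loose, about 90 g. Plate 84 (x) by 18 (y) by 6 mm thick; at its middle a block 20 (x) by 18 (y) mm rises to 26 mm (grip it across y, 18 mm wide); from it a round prong 10 mm thick curls towards +x, its end at 47 mm high and 39 mm out. Origin at the centre of the plate's underside, x along the plate, z up.
- knob_hook: Short steel wall hook lying on its back on its plate, round wooden knob up; loose, about 70 g. Plate 60 (x) by 20 (y) by 6 mm thick; at its middle a block 20 by 20 mm rises to 26 mm (grip it across y, 20 mm wide), topped by a wooden knob 20 mm in diameter from 26 to 41 mm up. Origin at the centre of the plate's underside, x along the plate, z up.
- trowel: Small succulent trowel lying flat, 130 mm long along its x; loose, about 70 g. Square wooden handle with rounded edges, 18 by 18 mm, from x = -65 to +10 mm; steel blade 26 mm wide, 10 mm high, its end at x = +65 mm. Balances near x = -2 mm; grip the handle across y at about x = -3 mm. Origin at mid-length on the underside, x towards the blade, z up.
- stand: Round pale-wood plant stand on three short legs, fixed. Disc 180 mm in diameter, its flat top 45 mm above the counter, no rim; room for both pots side by side. Origin at its centre at counter height, z up.
- hook_box: Square open-topped plywood box, fixed: 150 by 150 mm outside, 40 mm tall, walls 6 mm thick, inner floor 6 mm above the counter. Origin at the centre of the underside, x and y along its sides, z up.
- tool_tray: Long open-topped plywood tray, fixed: 210 mm (x) by 100 mm (y) outside, 30 mm tall, walls 6 mm thick, inner floor 6 mm above the counter. Origin at the centre of the underside, x along its length, z up.
- mug: White mug, bystander, 76 mm in diameter, 85 mm tall, handle towards its +y. Origin at the centre of the underside.
- candle: Candle in an amber glass jar, bystander, 68 mm in diameter, 60 mm tall. Origin at the centre of the underside.
Things that resemble listed ones, but are neither listed nor needed, are in the scene too. Leave any turquoise look-alike of the knob_hook alone.

How it is judged:
By the outcome, as a careful person would: the job done as asked, in the order asked, and still so for the second after the job is handed in, with the robot touching nothing.
It also fails if it takes over 144 s, if anything falls off the work surface, if the arm or the gripper's body presses on something with over 40 N, if the wrist force passes 120 N, or if a joint passes its speed limit or range.

ROBOT

A 6-joint arm with a two-finger parallel gripper is mounted at the origin on the work surface. World frame = base frame: x ahead of the robot, y to its left, z up, the work surface at z = 0. Lengths are in m, angles in degrees, forces in N, time in s.
With the tool pointing down it reaches from about 0.4 to 0.825 m from the base axis. Payload 7 kg.
Tool frame: the origin (TCP) lies midway between the tips of the shut fingers; the grasp point (between the pads) lies 19 mm behind it; z points along the fingers, y is the direction in which the jaws open and shut (so a half turn about z gives the same grasp; the last joint's range is limited). The gripper opens to 88 mm and grips with 3 to 60 N. Pads are 19 mm wide; open, the fingers measure 130 mm over their backs; the gripper's body (78 mm by 193 mm) begins 47 mm behind the grasp point.
Start: joints at [-50.529, 20.546, 0.682, 0, -70.136, -16.507], TCP at [0.263, -0.621, 0.227] pointing down, gripper open.
Joint ranges: [-176.03, 176.03], [-82.01, 121.73], [-58.28, 71.71], [-173.87, 95.51], [-174.79, -0.11], [-173.66, 173.66]. Speed limits (degrees/s): [136.94, 136.94, 172.46, 180, 180, 180].

INTERFACE

Orientations are given as [roll, pitch, yaw] about the fixed x, y, z axes, in that order (R = Rz(yaw) Ry(pitch) Rx(roll)).
In Python, from plant import get_state, capture, close_job gives the robot as it stands.
- The arm moves only by the tool apply_moves, never from a script. Its argument "commands" is a list of rows, each an object with "grip": the opening, from 0 (shut) to 1 (fully open); "dp": the shift along the tool's x, y, z in mm, a list of three; "yaw": the turn about the tool's z in rad. A call has 1 to 12 rows; each row is the pose to reach, as a shift and turn from the pose commanded when the call began, along the tool's axes at that moment; what a row does not reach only later rows make up. A row lasts 1/8 s, in which the tool goes at most 62.5 mm and 10.7 degrees, less where a joint would pass 70% of its speed; a pose out of reach is approached as far as the arm can. A call with a gripper value outside its range is refused whole. The fingers move at their own pace and stop on an object; "newtons" is the grip in N (left out, the last holds). Time passes only in rows, so rows that repeat a pose let the fingers close. It gives the time, the measured TCP pose, the force and the opening at its end, in the units of the state.
- get_state(): the state, without advancing time (a new reading comes with each control period).
- capture(name): name is "scene" or "side" or "wrist"; returns a dict with "color" (480x640x3 uint8, red, green, blue), "camera_matrix" (3x3 intrinsics, pixels), "k1" (the pictures are not rectified: a ray, as slopes to the right and down, at radius r is drawn at 1 + k1 r^2 times it, then the intrinsics apply), "xyz" and "rotation" of the camera in the world; the wrist camera has in their place "T_tool_cam" (4x4, takes a point from camera to tool coordinates, whose origin is the TCP and whose axes are the flange's). Camera axes: x right, y up, looking along -z (the intrinsics and any distortion apply to the point x, -y, -z); pixel columns grow to the right and rows downward; lengths in m; the calibration is good to about 2 mm. A picture is of the moment at which its call begins: read the wrist's pose just before it. There is no depth.
- close_job(): hands the job in, once; it reports no verdict.
The state is a dict: "time_s": time; "joints": joint angles; "qd": joint speeds; "joint_torque": joint torques, N m; "tcp_pos": TCP position; "eef_rot": TCP orientation; "contact_force": force on the tool from outside, world axes, zero at the start; "moment": the same for the moment, N m; "gripper_width": finger opening in m.
Only numpy, scipy, OpenCV 4.12 (cv2) and the standard library are available. Lean on these libraries where they do the work, as an engineer would, in place of code of your own. Each camera call takes 0.05 s, during which the arm holds its last target.

## Working session

There is one attempt and no reset: what is moved stays moved. The work goes in short steps, Python scripts to look and compute and a tool call to move; the robot and the scene stay as the last step left them, time stands still between calls to the robot, and variables do not carry over. Pictures are saved under pics/ and viewed, and the job is handed in when it is done.

Besides the shell and the picture viewer there is one more tool, called after "Emit:" as name(argument=value, ...), one argument or row to a line, values as JSON. apply_moves: Moves the arm, as the interface text tells. Its arguments: {"type":"object","properties":{"commands":{"type":"array","items":{"type":"object","properties":{"grip":{"type":"number"},"dp":{"type":"array","items":{"type":"number"}},"yaw":{"type":"number"}}}},"newtons":{"type":"number"}},"required":["commands"]}

```bash
ls; mkdir -p pics; python3 - <<'E'
from plant import *
import cv2
print(get_state())
for n in ["scene","side","wrist"]:
    c=capture(n); cv2.imwrite(f"pics/{n}0.png",c["color"][:,:,::-1])
    print(n,{k:v for k,v in c.items() if k!="color"})
E
```

```text
pics
{'time_s': 0.0, 'joints': array([-5.05303810e+01,  2.05909980e+01,  6.32824449e-01, -1.88352322e-02,
       -7.01362403e+01, -1.65064069e+01]), 'qd': array([-0.03018771,  0.07461278,  0.08694101, -0.19939888, -0.0505493 ,
       -0.03446503]), 'joint_torque': array([-3.28103924e-04, -5.82713020e+01,  2.93043941e+01,  6.99712202e+00,
        6.59991187e-03, -1.79769040e-04]), 'tcp_pos': array([ 0.2631101 , -0.62106859,  0.22562446]), 'eef_rot': array([ 1.79904446e+02, -9.85097468e-03, -1.57043194e+02]), 'contact_force': array([ 0.29476643, -0.34022402, -0.65458974]), 'moment': array([ 0.00605455,  0.02134051, -0.05146224]), 'gripper_width': 0.08758850933466224}
scene {'camera_matrix': array([[575.00105994,   0.        , 333.32694472],
       [  0.        , 575.00105994, 237.30585871],
       [  0.        ,   0.        ,   1.        ]]), 'k1': 0.06015296241869834, 'xyz': array([1.54787976, 0.22460179, 0.7643638 ]), 'rotation': array([ 55.34127903,   0.5824242 , 101.18628806])}
side {'camera_matrix': array([[520.72180754,   0.        , 314.38664158],
       [  0.        , 520.72180754, 237.76614726],
       [  0.        ,   0.        ,   1.        ]]), 'k1': -0.08474126746420496, 'xyz': array([0.50405752, 0.87924419, 0.58613903]), 'rotation': array([  58.63558115,    0.73819417, -176.17958376])}
wrist {'camera_matrix': array([[349.9878533 ,   0.        , 323.80651795],
       [  0.        , 349.9878533 , 233.71762225],
       [  0.        ,   0.        ,   1.        ]]), 'k1': -0.02217646366783946, 'T_tool_cam': array([[ 2.67517406e-06,  9.52555118e-01,  3.04366139e-01,
         8.11510490e-02],
       [ 9.99999988e-01, -4.97521381e-05,  1.46916736e-04,
        -5.85800802e-04],
       [ 1.55089155e-04,  3.04366135e-01, -9.52555107e-01,
        -1.59678679e-01],
       [ 0.00000000e+00,  0.00000000e+00,  0.00000000e+00,
         1.00000000e+00]])}
```

View pics/scene0.png

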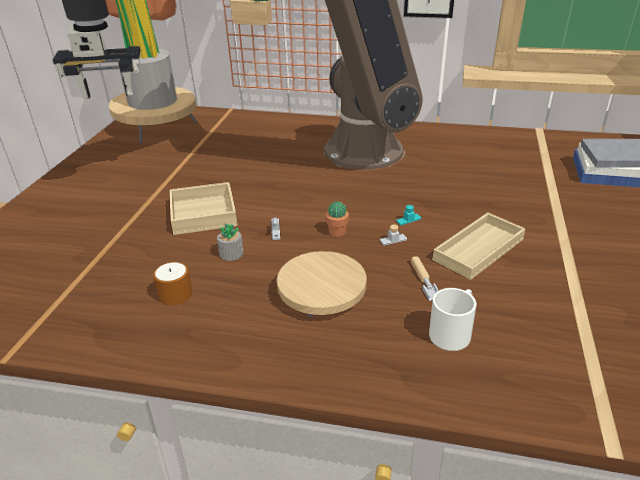

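View pics/side0.png

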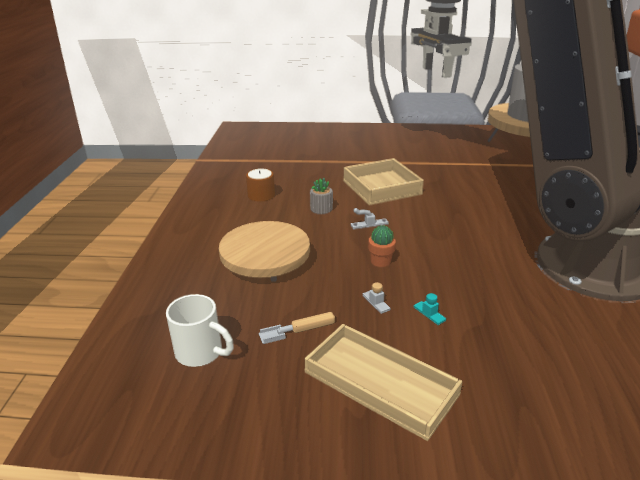

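View pics/wrist0.png

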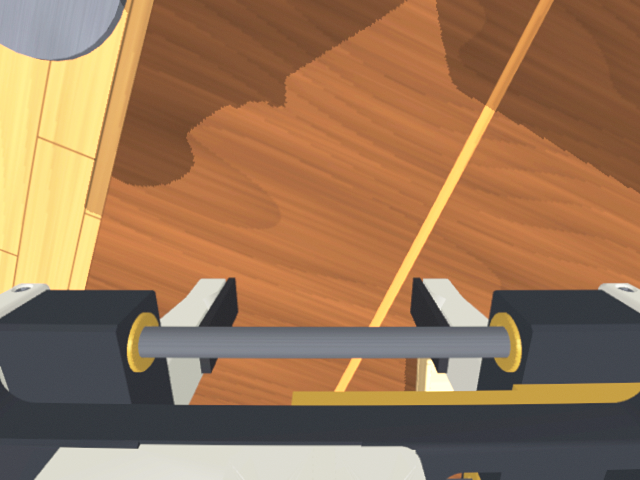

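```bash
cat > h.py <<'E'
import numpy as np, cv2
from scipy.spatial.transform import Rotation as R
from plant import *
F=np.diag([1.,-1,-1])
def cam(c,st=None):
    if "xyz" in c: Rw=R.from_euler('xyz',c["rotation"],degrees=True).as_matrix(); t=np.array(c["xyz"])
    else:
        T=c["T_tool_cam"]; Rt=R.from_euler('xyz',st["eef_rot"],degrees=True).as_matrix()
        Rw=Rt@T[:3,:3]; t=Rt@T[:3,3]+st["tcp_pos"]
    return Rw@F,t,c["camera_matrix"],np.array([c["k1"],0,0,0.])
def proj(cm,P):
    Rw,t,K,d=cm; rv,_=cv2.Rodrigues(Rw.T)
    return cv2.projectPoints(np.atleast_2d(np.asarray(P,float)),rv,-Rw.T@t,K,d)[0][:,0]
def ray(cm,uv):
    Rw,t,K,d=cm; p=cv2.undistortPoints(np.array(uv,float).reshape(-1,1,2),K,d)[:,0]
    return np.c_[p,np.ones(len(p))]@Rw.T
def onz(cm,uv,z):
    r=ray(cm,uv); t=cm[1]; z=np.broadcast_to(z,len(r))
    return t+r*((z-t[2])/r[:,2])[:,None]
def crop(img,x0,y0,w,h,s,fn):
    cv2.imwrite(fn,cv2.resize(img[y0:y0+h,x0:x0+w,::-1],None,fx=s,fy=s,interpolation=cv2.INTER_CUBIC))
E
python3 - <<'E'
from h import *
c=capture("scene")["color"]; crop(c,150,170,200,150,4,"pics/sA.png"); crop(c,320,180,220,165,3.6,"pics/sB.png")
c=capture("side")["color"]; crop(c,200,150,240,160,3.3,"pics/dA.png"); crop(c,240,250,240,180,3.3,"pics/dB.png")
E
```

```text
(no output)
```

View pics/sA.png

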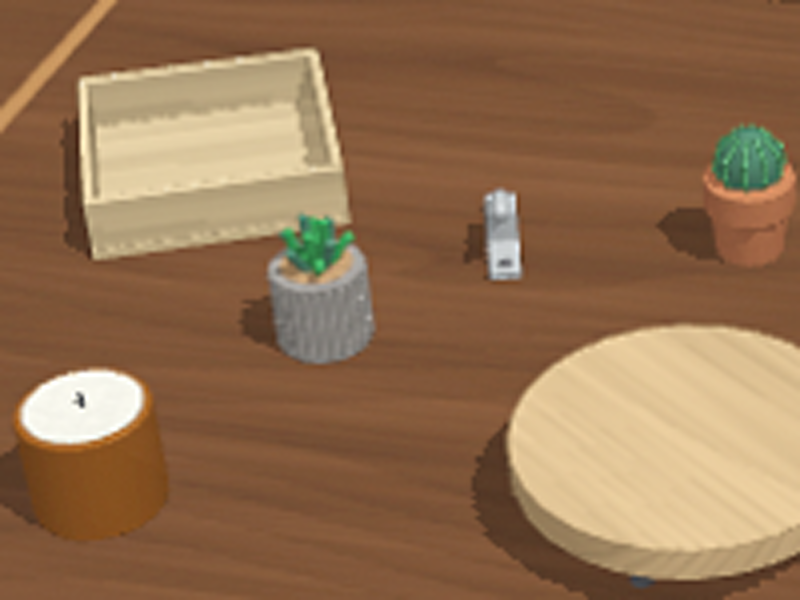

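View pics/sB.png

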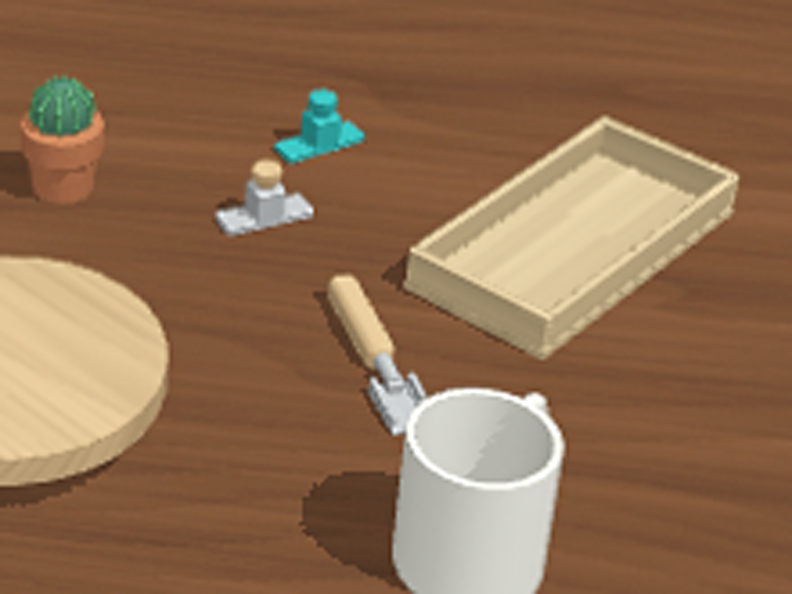

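View pics/dA.png

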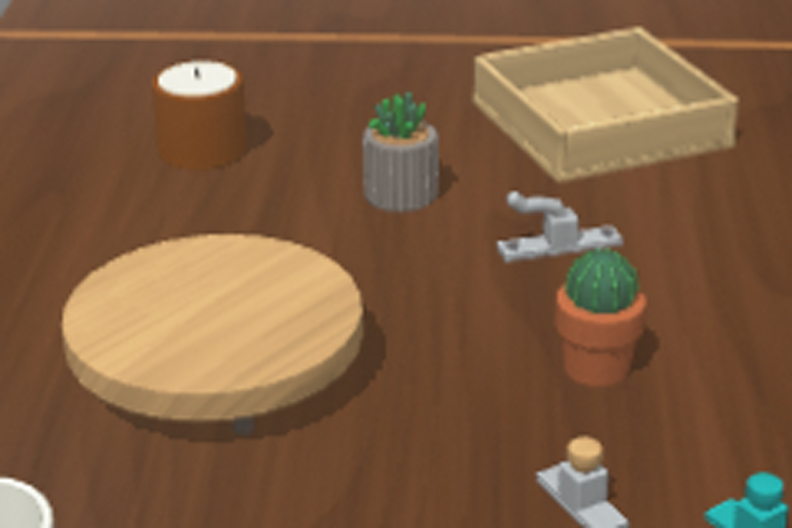

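View pics/dB.png

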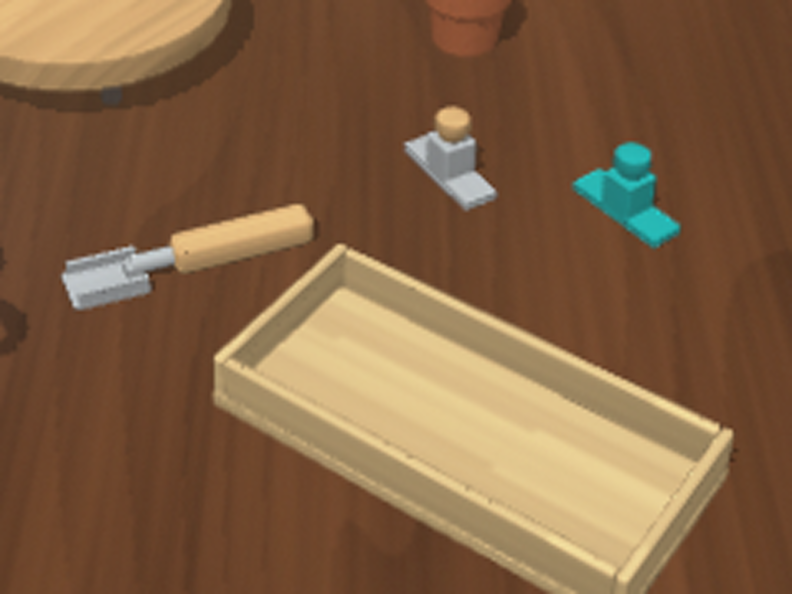

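```bash
cat > m.py <<'E'
from h import *
from scipy.optimize import least_squares
S=cam(capture("scene")); D=cam(capture("side"))
sA=lambda *p:[(150+(u+.5)/4-.5,170+(v+.5)/4-.5) for u,v in p]
sB=lambda *p:[(320+(u+.5)/3.6-.5,180+(v+.5)/3.6-.5) for u,v in p]
dA=lambda *p:[(200+(u+.5)/3.3-.5,150+(v+.5)/3.3-.5) for u,v in p]
dB=lambda *p:[(240+(u+.5)/3.3-.5,250+(v+.5)/3.3-.5) for u,v in p]
np.set_printoptions(precision=4,suppress=True)
print("cactus",onz(S,sA((750,187)),.05),onz(D,dA((601,293)),.05))
print("succ",onz(S,sA((318,268)),.05),onz(D,dA((401,138)),.05))
P=np.r_[onz(S,sA((507,445),(690,325))+sB((168,352)),.045),onz(D,dA((62,318),(362,308),(220,233)),.045)]
r=least_squares(lambda q:np.hypot(*(P[:,:2]-q).T)-.09,[.6,0]);print("stand",r.x,r.fun)
def fit(name,obs,x0):
    def f(q):
        a=np.radians(q[2]);Rz=np.array([[np.cos(a),-np.sin(a)],[np.sin(a),np.cos(a)]])
        e=[]
        for cm,uv,p in obs:
            e.append(proj(cm,[*(Rz@np.array(p[:2])/1000+q[:2]),p[2]/1000])[0]-uv[0])
        return np.ravel(e)
    r=least_squares(f,x0,x_scale=[.01,.01,5]);print(name,r.x,"rms px",np.sqrt(np.mean(r.fun**2)));print(r.fun.round(1))
    return r.x
x,y=75,75
# box: scene left is -y (robot right)
c=onz(S,sA((78,80),(316,48),(345,180),(85,205)),.04); print(c); c2=onz(D,dA((475,58),(640,28),(737,98),(563,132)),.04); print(c2)
t=onz(S,sB((605,117),(738,178),(545,318),(408,252)),.03); print(t); t2=onz(D,dB((343,245),(732,432),(620,580),(216,362)),.03); print(t2)
print("hook holes/block",onz(D,dA((512,246),(607,233)),.006), onz(S,sA((505,264)),.006))
print("knob",onz(S,sB((267,170)),.041),onz(D,dB((453,118)),.041))
print("plate knob ends",onz(S,sB((222,222),(309,206)),.006),onz(D,dB((414,146),(482,196)),.006))
print("teal",onz(S,sB((323,97)),.041),onz(D,dB((632,152)),.041))
print("trowel handle ends",onz(D,dB((300,213),(180,246)),.018),onz(S,sB((342,282),(379,358)),.018)," blade end",onz(D,dB((72,290)),.005),onz(S,sB((385,420)),.005))
print("mug",onz(S,sB((485,438)),.085),"candle",onz(S,sA((85,405)),.06))
E
python3 m.py
```

```text
cactus [[0.4508 0.0092 0.05  ]] [[ 0.4367 -0.0015  0.05  ]]
succ [[ 0.574  -0.2082  0.05  ]] [[ 0.5676 -0.2043  0.05  ]]
stand [0.669  0.0183] [-0.0008 -0.0021  0.0005 -0.0016  0.0003  0.0013]
[[ 0.3886 -0.4334  0.04  ]
 [ 0.3223 -0.3005  0.04  ]
 [ 0.4706 -0.2296  0.04  ]
 [ 0.5234 -0.3683  0.04  ]]
[[ 0.5185 -0.3684  0.04  ]
 [ 0.3852 -0.4348  0.04  ]
 [ 0.3213 -0.303   0.04  ]
 [ 0.4529 -0.2392  0.04  ]]
[[0.3384 0.3514 0.03  ]
 [0.3973 0.4311 0.03  ]
 [0.5656 0.3133 0.03  ]
 [0.5146 0.2329 0.03  ]]
[[0.507  0.2339 0.03  ]
 [0.337  0.349  0.03  ]
 [0.3941 0.4295 0.03  ]
 [0.5626 0.3171 0.03  ]]
hook holes/block [[ 0.4886 -0.1322  0.006 ]
 [ 0.4236 -0.153   0.006 ]] [[ 0.4906 -0.1289  0.006 ]]
knob [[0.4574 0.1412 0.041 ]] [[0.4508 0.1419 0.041 ]]
plate knob ends [[0.4693 0.1155 0.006 ]
 [0.4415 0.1682 0.006 ]] [[0.4697 0.1215 0.006 ]
 [0.4344 0.1632 0.006 ]]
teal [[0.3637 0.168  0.041 ]] [[0.3596 0.1672 0.041 ]]
trowel handle ends [[0.5296 0.1962 0.018 ]
 [0.5885 0.2249 0.018 ]] [[0.5358 0.1959 0.018 ]
 [0.6047 0.2224 0.018 ]]  blade end [[0.6408 0.2459 0.005 ]] [[0.643  0.2292 0.005 ]]
mug [[0.7429 0.2778 0.085 ]] candle [[ 0.7228 -0.2749  0.06  ]]
```

Candidates, by scene pixel:
- cactus: terracotta pot (337,217)
- succulent: grey pot (230,242). The large pot with striped leaves at (150,75) stands off the counter, so it is not this one.
- prong_hook: (276,229)
- knob_hook: grey with a wooden knob at (393,236). The turquoise look-alike at (409,214) stays where it is.
- trowel: (423,278)

The crops confirm these choices. I'll take the plants first.

```bash
cat >> h.py <<'E'
def go(x,y,z,yaw=None):
    s=get_state(); Rt=R.from_euler('xyz',s["eef_rot"],degrees=True).as_matrix()
    d=Rt.T@(np.array([x,y,z])-s["tcp_pos"])*1000
    dy=0 if yaw is None else ((s["eef_rot"][2]-yaw+180)%360-180)
    print("t",round(s["time_s"],2),"dp",d.round(1),"dist",np.linalg.norm(d).round(),"yaw rad",np.radians(dy).round(3))
def look(n,fn):
    s=get_state(); c=capture(n); cv2.imwrite("pics/"+fn,c["color"][:,:,::-1]); print(s["tcp_pos"].round(4),s["eef_rot"].round(2),s["gripper_width"])
    cm=cam(c,s); import pickle; pickle.dump(cm,open("pics/"+fn+".pkl","wb")); return cm
def ld(fn):
    import pickle; return pickle.load(open("pics/"+fn+".pkl","rb"))
E
python3 -c "
from h import *
go(.444,.004,.2)"
```

```text
t 0.35 dp [-410.4  505.3   26.5] dist 652.0 yaw rad 0.0
```

Emit:
apply_moves(
  commands=[
    {"dp": [-30, 37, 10], "grip": 1},
    {"dp": [-410, 505, 26], "grip": 1},
    {"dp": [-410, 505, 26], "grip": 1},
    {"dp": [-410, 505, 26], "grip": 1},
    {"dp": [-410, 505, 26], "grip": 1},
    {"dp": [-410, 505, 26], "grip": 1},
    {"dp": [-410, 505, 26], "grip": 1},
    {"dp": [-410, 505, 26], "grip": 1},
    {"dp": [-410, 505, 26], "grip": 1},
    {"dp": [-410, 505, 26], "grip": 1},
    {"dp": [-410, 505, 26], "grip": 1},
    {"dp": [-410, 505, 26], "grip": 1},
  ],
)

```text
$.commands[0]: bad value
```

```bash
python3 -c "
from h import *
look('wrist','w1.png')"
```

```text
[ 0.2633 -0.6214  0.2263] [ 179.98   -0.   -157.03] 0.0873142066481134
```

View pics/w1.png

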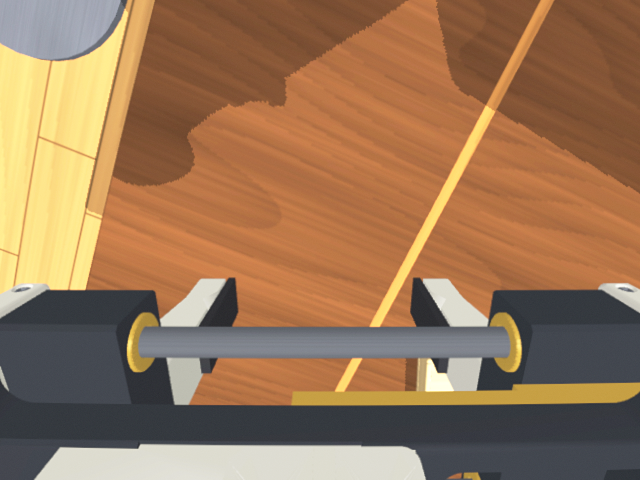

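Refused as a bad value, so the picture shows the start pose again. The row probably needs a yaw field.

Emit:
apply_moves(
  commands=[
    {"dp": [-30, 37, 10], "grip": 1, "yaw": 0},
    {"dp": [-410, 505, 26], "grip": 1, "yaw": 0},
    {"dp": [-410, 505, 26], "grip": 1, "yaw": 0},
    {"dp": [-410, 505, 26], "grip": 1, "yaw": 0},
    {"dp": [-410, 505, 26], "grip": 1, "yaw": 0},
    {"dp": [-410, 505, 26], "grip": 1, "yaw": 0},
    {"dp": [-410, 505, 26], "grip": 1, "yaw": 0},
    {"dp": [-410, 505, 26], "grip": 1, "yaw": 0},
    {"dp": [-410, 505, 26], "grip": 1, "yaw": 0},
    {"dp": [-410, 505, 26], "grip": 1, "yaw": 0},
    {"dp": [-410, 505, 26], "grip": 1, "yaw": 0},
    {"dp": [-410, 505, 26], "grip": 1, "yaw": 0},
  ],
)

```text
time_s: 1.9
tcp_pos: [0.4445, 0.0058, 0.2006]
eef_rot: [-180.0, 0.0, -156.8]
contact_force: [-0.4, -0.1, -0.3]
gripper_width: 0.0879
```

```bash
python3 -c "
from h import *
look('wrist','w2.png');print(get_state()['joints'])"
```

```text
[0.4445 0.0058 0.2006] [-1.8000e+02  2.0000e-02 -1.5682e+02] 0.08793729128367467
[ 2.61822002e+01 -6.37113306e-01 -2.92176416e+01 -1.55933344e-03
 -6.14299498e+01 -9.30628754e+01]
```

View pics/w2.png

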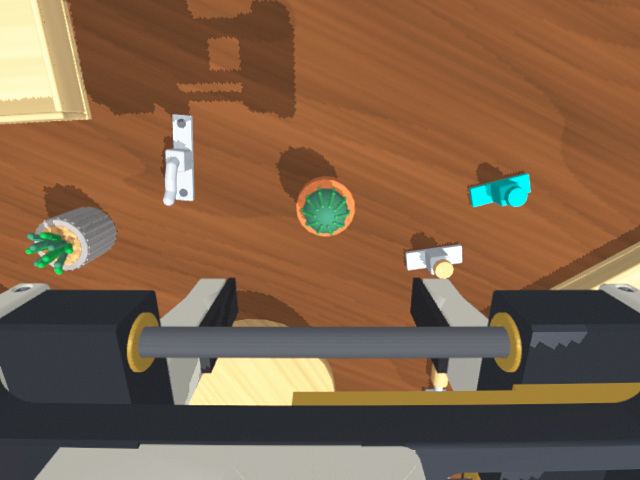

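```bash
python3 -c "
from h import *
np.set_printoptions(precision=4,suppress=True)
cm=ld('w2.png')
print('cactus',onz(cm,[(325.5,207.5)],.05))
print('prong ends',onz(cm,[(182.5,115),(184,200),(181,124),(184,192.5)],.006))
print('knob ends',onz(cm,[(407,261),(462,256)],.006),'knob',onz(cm,[(443.5,270)],.041))
go(*onz(cm,[(325.5,207.5)],.05)[0,:2],.021)
"
```

```text
cactus [[0.4377 0.0039 0.05  ]]
prong ends [[ 0.4175 -0.1547  0.006 ]
 [ 0.4976 -0.1296  0.006 ]
 [ 0.4261 -0.1537  0.006 ]
 [ 0.49   -0.1318  0.006 ]]
knob ends [[0.4673 0.1136 0.006 ]
 [0.4385 0.1662 0.006 ]] knob [[0.452  0.1377 0.041 ]]
t 1.95 dp [  5.9   1.8 179.5] dist 180.0 yaw rad 0.0
```

Emit:
apply_moves(
  commands=[
    {"dp": [5, 2, 50], "grip": 1, "yaw": 0},
    {"dp": [5, 2, 100], "grip": 1, "yaw": 0},
    {"dp": [5, 2, 140], "grip": 1, "yaw": 0},
    {"dp": [5, 2, 165], "grip": 1, "yaw": 0},
    {"dp": [5, 2, 180], "grip": 1, "yaw": 0},
    {"dp": [5, 2, 180], "grip": 1, "yaw": 0},
    {"dp": [5, 2, 180], "grip": 0.4, "yaw": 0},
    {"dp": [5, 2, 180], "grip": 0.4, "yaw": 0},
    {"dp": [5, 2, 180], "grip": 0.4, "yaw": 0},
    {"dp": [5, 2, 180], "grip": 0.4, "yaw": 0},
    {"dp": [5, 2, 180], "grip": 0.4, "yaw": 0},
    {"dp": [5, 2, 180], "grip": 0.4, "yaw": 0},
  ],
  newtons=15,
)

```text
time_s: 3.45
tcp_pos: [0.4386, 0.0035, 0.0209]
eef_rot: [-180.0, 0.0, -157.0]
contact_force: [-1.7, 1.4, 6.4]
gripper_width: 0.0538
```

```bash
python3 -c "
from h import *
look('wrist','w3.png');cm=look('side','d3.png')
s=get_state();print(s['contact_force'])
"
```

```text
[0.4386 0.0035 0.0209] [-1.8000e+02  3.0000e-02 -1.5702e+02] 0.05384568658677809
[0.4386 0.0035 0.0209] [-1.8000e+02  3.0000e-02 -1.5702e+02] 0.05366753061897001
[-1.71772562  0.37857971  5.68374332]
```

View pics/d3.png

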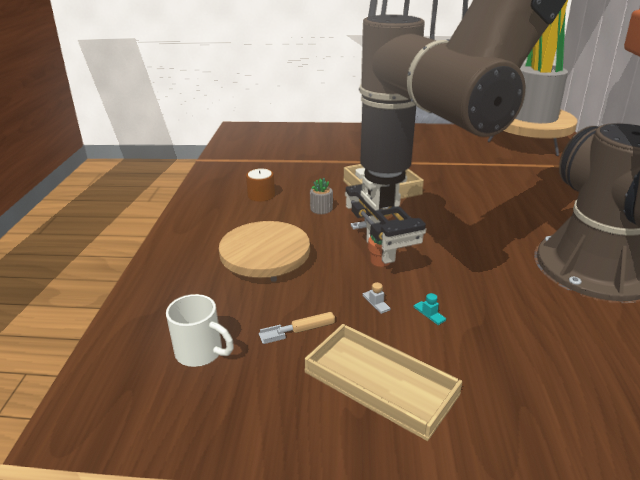

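```bash
python3 -c "
from h import *
go(.709,.035,.14,-157)
go(.709,.035,.0675,-157)
"
```

```text
t 3.55 dp [-261.3  -76.5 -119. ] dist 297.0 yaw rad -0.0
t 3.55 dp [-261.2  -76.5  -46.5] dist 276.0 yaw rad -0.0
```

Emit:
apply_moves(
  commands=[
    {"dp": [0, 0, -15], "grip": 0.4, "yaw": 0},
    {"dp": [0, 0, -45], "grip": 0.4, "yaw": 0},
    {"dp": [-5, -1, -80], "grip": 0.4, "yaw": 0},
    {"dp": [-30, -9, -110], "grip": 0.4, "yaw": 0},
    {"dp": [-70, -20, -120], "grip": 0.4, "yaw": 0},
    {"dp": [-110, -32, -120], "grip": 0.4, "yaw": 0},
    {"dp": [-150, -44, -120], "grip": 0.4, "yaw": 0},
    {"dp": [-190, -56, -120], "grip": 0.4, "yaw": 0},
    {"dp": [-225, -66, -120], "grip": 0.4, "yaw": 0},
    {"dp": [-248, -73, -118], "grip": 0.4, "yaw": 0},
    {"dp": [-259, -76, -105], "grip": 0.4, "yaw": 0},
    {"dp": [-261, -76, -80], "grip": 0.4, "yaw": 0},
  ],
  newtons=20,
)

```text
time_s: 5.05
tcp_pos: [0.7087, 0.0353, 0.0995]
eef_rot: [180.0, 0.0, -157.0]
contact_force: [-0.6, 0.4, -1.8]
gripper_width: 0.0533
```

```bash
python3 -c "
from h import *
look('side','d4.png')
go(.709,.035,.0675,-157)
"
```

```text
[0.7087 0.0353 0.0995] [ 1.7999e+02  2.0000e-02 -1.5705e+02] 0.05331502964279311
t 5.1 dp [-2.9 -1.3 27.3] dist 27.0 yaw rad -0.002
```

View pics/d4.png

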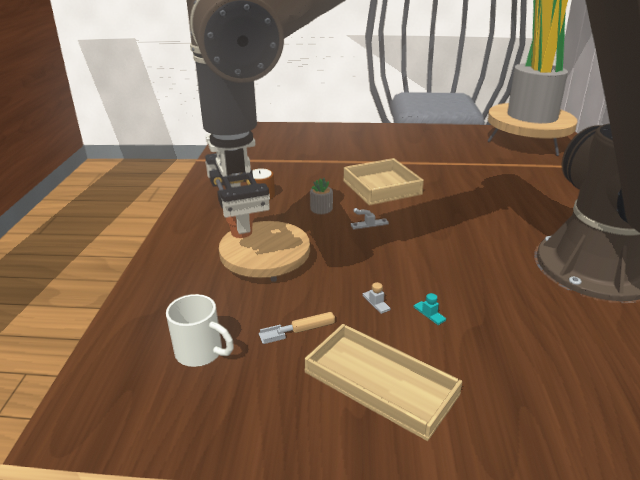

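Emit:
apply_moves(
  commands=[
    {"dp": [0, 0, 14], "grip": 0.4, "yaw": 0},
    {"dp": [0, 0, 22], "grip": 0.4, "yaw": 0},
    {"dp": [0, 0, 26], "grip": 0.4, "yaw": 0},
    {"dp": [0, 0, 28], "grip": 0.4, "yaw": 0},
    {"dp": [0, 0, 29], "grip": 0.4, "yaw": 0},
    {"dp": [0, 0, 29], "grip": 0.4, "yaw": 0},
    {"dp": [0, 0, 29], "grip": 0.4, "yaw": 0},
  ],
)

```text
time_s: 5.98
tcp_pos: [0.7085, 0.0352, 0.0719]
eef_rot: [-180.0, 0.0, -157.0]
contact_force: [0.2, 0.1, -1.6]
gripper_width: 0.0539
```

Emit:
apply_moves(
  commands=[
    {"dp": [0, 0, 2], "grip": 0.4, "yaw": 0},
    {"dp": [0, 0, 4], "grip": 0.4, "yaw": 0},
    {"dp": [0, 0, 5], "grip": 0.4, "yaw": 0},
    {"dp": [0, 0, 5.5], "grip": 0.4, "yaw": 0},
    {"dp": [0, 0, 5.5], "grip": 0.4, "yaw": 0},
  ],
)

```text
time_s: 6.6
tcp_pos: [0.7084, 0.0352, 0.0661]
eef_rot: [-180.0, 0.0, -157.0]
contact_force: [-0.0, 0.2, -1.6]
gripper_width: 0.0534
```

Emit:
apply_moves(
  commands=[
    {"dp": [0, 0, 0.5], "grip": 0.4, "yaw": 0},
    {"dp": [0, 0, 1], "grip": 0.4, "yaw": 0},
    {"dp": [0, 0, 1.5], "grip": 0.4, "yaw": 0},
    {"dp": [0, 0, 1.5], "grip": 0.4, "yaw": 0},
  ],
)

```text
time_s: 7.1
tcp_pos: [0.7085, 0.0352, 0.066]
eef_rot: [-180.0, 0.0, -157.0]
contact_force: [-4.2, 0.1, 7.3]
gripper_width: 0.0536
```

Emit:
apply_moves(
  commands=[
    {"dp": [0, 0, -0.7], "grip": 0.4, "yaw": 0},
    {"dp": [0, 0, -0.7], "grip": 0.65, "yaw": 0},
    {"dp": [0, 0, -0.7], "grip": 0.75, "yaw": 0},
    {"dp": [0, 0, -0.7], "grip": 0.9, "yaw": 0},
    {"dp": [0, 0, -0.7], "grip": 0.95, "yaw": 0},
    {"dp": [0, 0, -15], "grip": 0.95, "yaw": 0},
    {"dp": [0, 0, -45], "grip": 0.95, "yaw": 0},
    {"dp": [0, 0, -85], "grip": 0.95, "yaw": 0},
    {"dp": [0, 0, -125], "grip": 0.95, "yaw": 0},
    {"dp": [0, 0, -150], "grip": 0.95, "yaw": 0},
    {"dp": [0, 0, -150], "grip": 0.95, "yaw": 0},
  ],
)

```text
time_s: 8.48
tcp_pos: [0.7098, 0.0354, 0.2188]
eef_rot: [-179.9, 0.3, -157.0]
contact_force: [0.5, -0.3, -0.3]
gripper_width: 0.0832
```

```bash
python3 -c "
from h import *
look('wrist','w5.png')
go(.570,-.206,.2,-157)
"
```

```text
[0.7098 0.0354 0.2188] [-179.93    0.34 -157.02] 0.08317159895539593
t 8.53 dp [ 222.1 -168.    16.1] dist 279.0 yaw rad -0.001
```

View pics/w5.png

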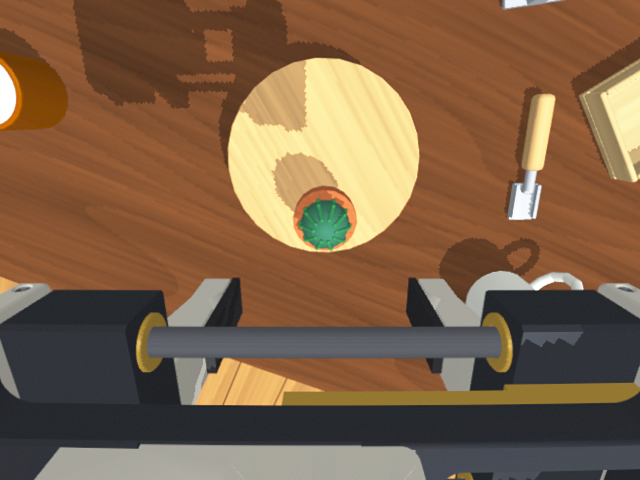

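The cactus is upright on the disc, with its rim near (325,217) and the disc centre near (323,155). Next I hover over the succulent.

Emit:
apply_moves(
  commands=[
    {"dp": [25, -19, 2], "grip": 1, "yaw": 0},
    {"dp": [70, -53, 6], "grip": 1, "yaw": 0},
    {"dp": [120, -91, 10], "grip": 1, "yaw": 0},
    {"dp": [170, -128, 16], "grip": 1, "yaw": 0},
    {"dp": [205, -155, 16], "grip": 1, "yaw": 0},
    {"dp": [222, -168, 16], "grip": 1, "yaw": 0},
    {"dp": [222, -168, 16], "grip": 1, "yaw": 0},
  ],
)

```text
time_s: 9.4
tcp_pos: [0.5688, -0.207, 0.1983]
eef_rot: [180.0, -0.0, -157.1]
contact_force: [-0.7, -0.7, -0.3]
gripper_width: 0.0876
```

```bash
python3 -c "
from h import *
np.set_printoptions(precision=4,suppress=True)
cm=ld('w5.png')
print('stand',onz(cm,[(323.5,155)],.045),'cactus',onz(cm,[(325,216.5)],.095))
print('trowel butt, handle front, blade end',onz(cm,[(543.5,95),(533,168)],.018),onz(cm,[(521.5,217)],.008))
look('wrist','w6.png')
"
```

```text
stand [[0.6635 0.0145 0.045 ]] cactus [[0.7051 0.0336 0.095 ]]
trowel butt, handle front, blade end [[0.5294 0.1889 0.018 ]
 [0.5933 0.2184 0.018 ]] [[0.6426 0.2425 0.008 ]]
[ 0.5688 -0.207   0.1983] [ 179.98   -0.02 -157.14] 0.08758654186237184
```

View pics/w6.png

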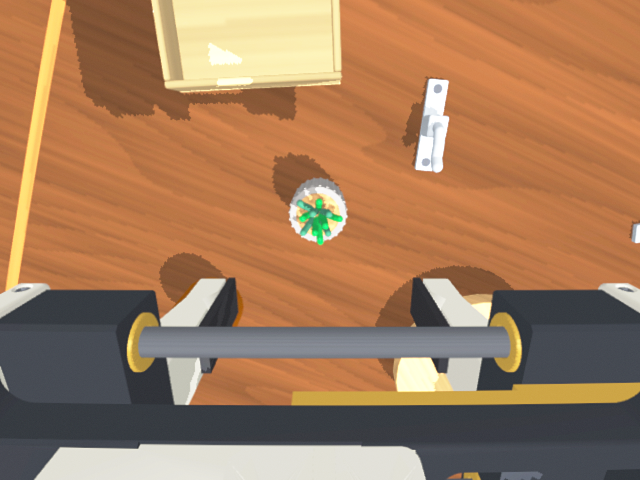

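```bash
python3 -c "
from h import *
cm=ld('w6.png')
p=onz(cm,[(318.5,213)],.05)[0]; print(p)
go(p[0]+.003,p[1]+.001,.021,-157)
"
```

```text
[ 0.56857971 -0.21297201  0.05      ]
t 9.45 dp [  0.3  -6.1 177.4] dist 177.0 yaw rad -0.002
```

Emit:
apply_moves(
  commands=[
    {"dp": [0, -4, 50], "grip": 1, "yaw": 0},
    {"dp": [0, -4, 100], "grip": 1, "yaw": 0},
    {"dp": [0, -4, 140], "grip": 1, "yaw": 0},
    {"dp": [0, -4, 165], "grip": 1, "yaw": 0},
    {"dp": [0, -4, 177], "grip": 1, "yaw": 0},
    {"dp": [0, -4, 177], "grip": 1, "yaw": 0},
    {"dp": [0, -4, 177], "grip": 0.4, "yaw": 0},
    {"dp": [0, -4, 177], "grip": 0.4, "yaw": 0},
    {"dp": [0, -4, 177], "grip": 0.4, "yaw": 0},
    {"dp": [0, -4, 177], "grip": 0.4, "yaw": 0},
    {"dp": [0, -4, 177], "grip": 0.4, "yaw": 0},
    {"dp": [0, -4, 177], "grip": 0.4, "yaw": 0},
  ],
)

```text
time_s: 10.95
tcp_pos: [0.5714, -0.21, 0.0221]
eef_rot: [-180.0, 0.0, -157.0]
contact_force: [-0.6, -0.7, 5.2]
gripper_width: 0.0514
```

```bash
python3 -c "
from h import *
go(.628,.001,.14,-157)
go(.628,.001,.066,-157)
"
```

```text
t 10.95 dp [-134.5  172.1 -118. ] dist 248.0 yaw rad -0.0
t 10.95 dp [-134.5  172.1  -44. ] dist 223.0 yaw rad -0.0
```

```bash
python3 -c "
from h import *
look('wrist','w7.png')
c=capture('side')['color'];crop(c,240,120,200,140,4,'pics/d7.png')
c=capture('scene')['color'];crop(c,150,170,200,140,4,'pics/s7.png')
"
```

```text
[ 0.5714 -0.21    0.0221] [-1.7997e+02  3.0000e-02 -1.5703e+02] 0.05144957369799808
```

View pics/d7.png

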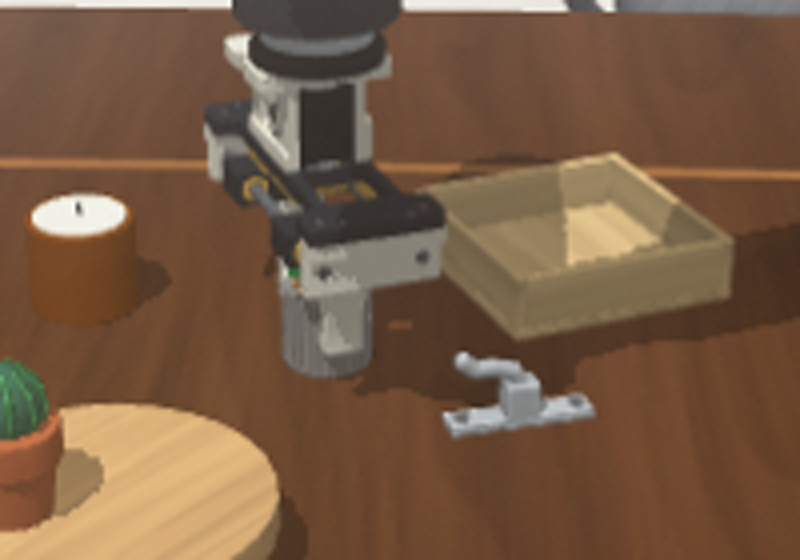

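View pics/s7.png

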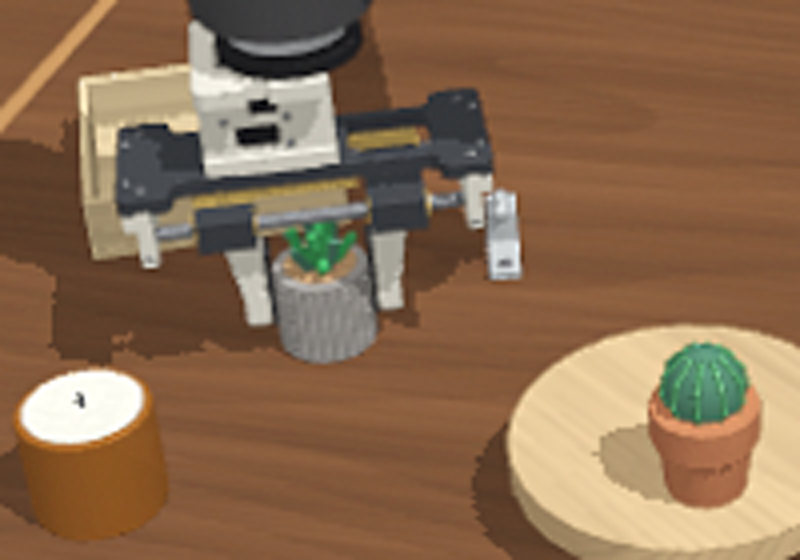

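View pics/w7.png

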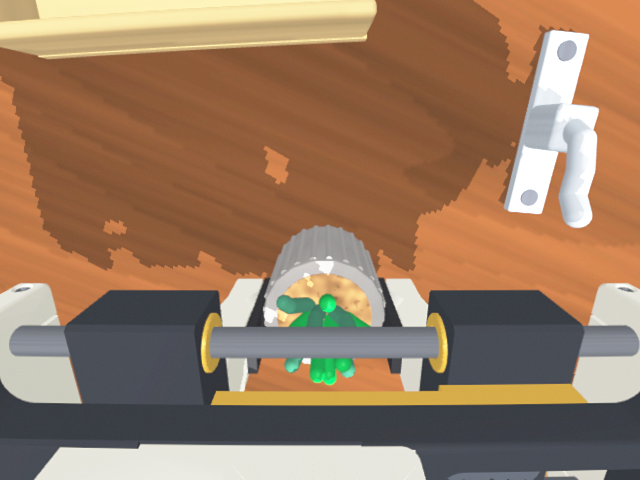

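The grip is centred: the pot sits between the pads in all three views. The 51 mm reading probably comes from the ribs. Lifting now.

Emit:
apply_moves(
  commands=[
    {"dp": [0, 0, -15], "grip": 0.4, "yaw": 0},
    {"dp": [0, 0, -45], "grip": 0.4, "yaw": 0},
    {"dp": [0, 1, -80], "grip": 0.4, "yaw": 0},
    {"dp": [-10, 13, -110], "grip": 0.4, "yaw": 0},
    {"dp": [-30, 38, -120], "grip": 0.4, "yaw": 0},
    {"dp": [-55, 70, -120], "grip": 0.4, "yaw": 0},
    {"dp": [-80, 103, -120], "grip": 0.4, "yaw": 0},
    {"dp": [-105, 135, -120], "grip": 0.4, "yaw": 0},
    {"dp": [-122, 157, -120], "grip": 0.4, "yaw": 0},
    {"dp": [-132, 169, -115], "grip": 0.4, "yaw": 0},
    {"dp": [-134, 172, -100], "grip": 0.4, "yaw": 0},
    {"dp": [-134, 172, -80], "grip": 0.4, "yaw": 0},
  ],
  newtons=25,
)

```text
time_s: 12.6
tcp_pos: [0.627, 0.0004, 0.1005]
eef_rot: [180.0, -0.0, -157.1]
contact_force: [-0.4, -0.9, -1.6]
gripper_width: 0.0516
```

```bash
python3 -c "
from h import *
c=capture('side')['color'];crop(c,160,140,200,140,4,'pics/d8.png')
go(.628,.001,.067,-157)
"
```

```text
t 12.65 dp [-3.4 -0.3 30.2] dist 30.0 yaw rad -0.002
```

View pics/d8.png

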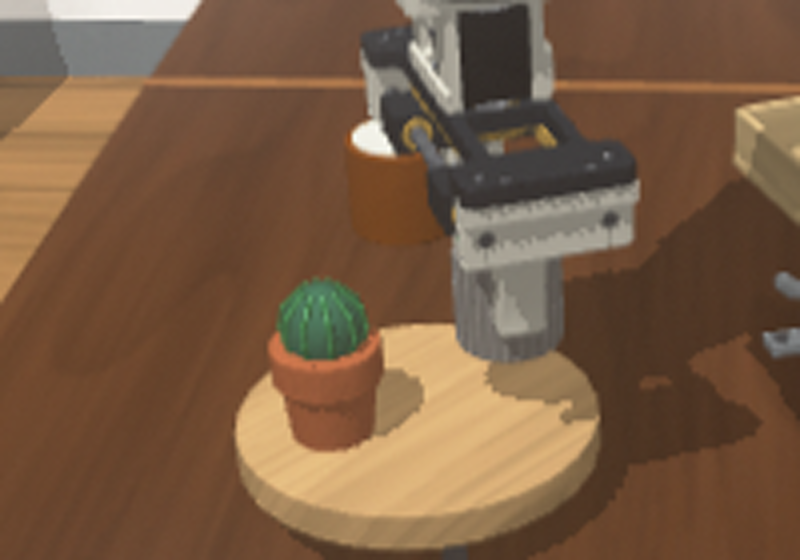

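Emit:
apply_moves(
  commands=[
    {"dp": [-1, 0, 10], "grip": 0.4, "yaw": 0},
    {"dp": [-2, 0, 20], "grip": 0.4, "yaw": 0},
    {"dp": [-2, 0, 28], "grip": 0.4, "yaw": 0},
    {"dp": [-2, 0, 32], "grip": 0.4, "yaw": 0},
    {"dp": [-2, 0, 34], "grip": 0.4, "yaw": 0},
    {"dp": [-2, 0, 34.5], "grip": 0.4, "yaw": 0},
    {"dp": [-2, 0, 34.5], "grip": 0.4, "yaw": 0},
  ],
)

```text
time_s: 13.52
tcp_pos: [0.6293, 0.0017, 0.0673]
eef_rot: [-180.0, 0.0, -157.0]
contact_force: [-0.4, 0.4, -1.4]
gripper_width: 0.0516
```

Emit:
apply_moves(
  commands=[
    {"dp": [0, 0, 0.5], "grip": 0.4, "yaw": 0},
    {"dp": [0, 0, 1], "grip": 0.4, "yaw": 0},
    {"dp": [0, 0, 1], "grip": 0.4, "yaw": 0},
  ],
)

```text
time_s: 13.9
tcp_pos: [0.6294, 0.0017, 0.0671]
eef_rot: [-180.0, 0.0, -157.0]
contact_force: [-2.8, 1.0, 5.7]
gripper_width: 0.0516
```

Contact is felt. I release and rise.

Emit:
apply_moves(
  commands=[
    {"dp": [0, 0, -0.5], "grip": 0.4, "yaw": 0},
    {"dp": [0, 0, -0.5], "grip": 0.63, "yaw": 0},
    {"dp": [0, 0, -0.5], "grip": 0.73, "yaw": 0},
    {"dp": [0, 0, -0.5], "grip": 0.9, "yaw": 0},
    {"dp": [0, 0, -0.5], "grip": 0.95, "yaw": 0},
    {"dp": [0, 0, -15], "grip": 0.95, "yaw": 0},
    {"dp": [0, 0, -45], "grip": 0.95, "yaw": 0},
    {"dp": [0, 0, -85], "grip": 0.95, "yaw": 0},
    {"dp": [0, 0, -125], "grip": 0.95, "yaw": 0},
    {"dp": [0, 0, -140], "grip": 0.95, "yaw": 0},
    {"dp": [0, 0, -140], "grip": 0.95, "yaw": 0},
  ],
)

```text
time_s: 15.28
tcp_pos: [0.6297, 0.0018, 0.2077]
eef_rot: [-180.0, 0.2, -157.0]
contact_force: [0.1, -0.8, -0.9]
gripper_width: 0.0832
```

```bash
python3 -c "
from h import *
look('wrist','w9.png')
c=capture('side')['color'];crop(c,160,140,200,140,4,'pics/d9.png')
go(.457,-.142,.16,-162)
"
```

```text
[0.6297 0.0018 0.2077] [-1.7998e+02  1.7000e-01 -1.5704e+02] 0.08317922139970146
t 15.38 dp [213.9 -65.4  45.3] dist 228.0 yaw rad 0.086
```

View pics/d9.png

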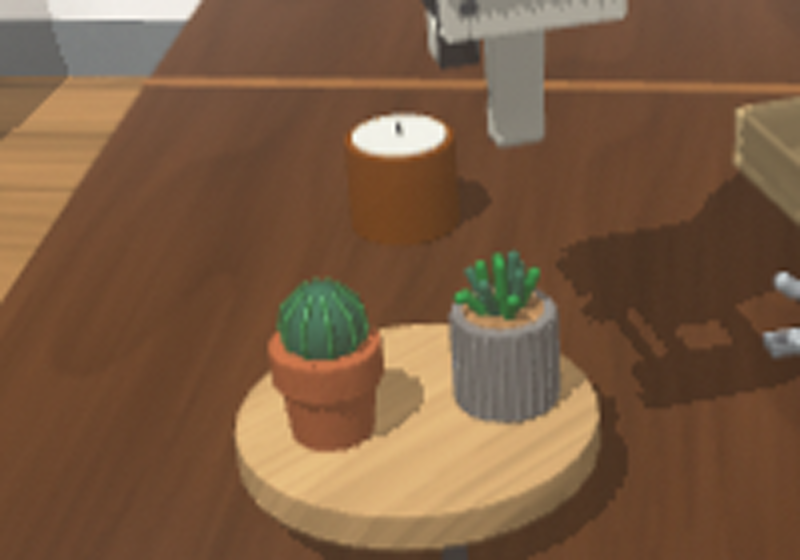

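Both pots stand upright on the disc, at (325,360) and (505,350) in the crop. Next is the prong hook.

Emit:
apply_moves(
  commands=[
    {"dp": [20, -6, 0], "grip": 1, "yaw": 0.02},
    {"dp": [60, -18, 5], "grip": 1, "yaw": 0.086},
    {"dp": [110, -34, 15], "grip": 1, "yaw": 0.086},
    {"dp": [160, -49, 30], "grip": 1, "yaw": 0.086},
    {"dp": [200, -61, 35], "grip": 1, "yaw": 0.086},
    {"dp": [214, -65, 35], "grip": 1, "yaw": 0.086},
    {"dp": [214, -65, 35], "grip": 1, "yaw": 0.086},
  ],
)

```text
time_s: 16.25
tcp_pos: [0.4566, -0.1423, 0.1709]
eef_rot: [180.0, -0.0, -162.1]
contact_force: [-0.9, 0.7, 0.1]
gripper_width: 0.0877
```

```bash
python3 -c "
from h import *
look('wrist','w10.png')
"
```

```text
[ 0.4566 -0.1423  0.1709] [ 1.8000e+02 -1.0000e-02 -1.6205e+02] 0.08773084059455422
```

View pics/w10.png

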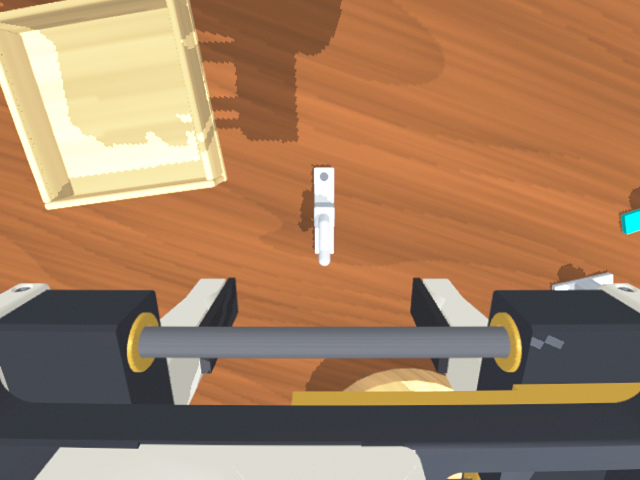

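```bash
python3 -c "
from h import *
np.set_printoptions(precision=4,suppress=True)
cm=ld('w10.png')
p=onz(cm,[(323.5,167.5),(323.8,254)],.006);print(p,p.mean(0),np.degrees(np.arctan2(*(p[1]-p[0])[[1,0]])))
print('block',onz(cm,[(323.5,205)],.026))
print('box corners',onz(cm,[(48,208),(226,180)],.04))
go(p.mean(0)[0]+.003,p.mean(0)[1]+.001,.005)
"
```

```text
[[ 0.4176 -0.1558  0.006 ]
 [ 0.4984 -0.1293  0.006 ]] [ 0.458  -0.1426  0.006 ] 18.13493159293046
block [[ 0.4467 -0.1463  0.026 ]]
box corners [[ 0.5192 -0.373   0.04  ]
 [ 0.4484 -0.2311  0.04  ]]
t 16.3 dp [ -3.3  -0.7 166.1] dist 166.0 yaw rad 0.0
```

Emit:
apply_moves(
  commands=[
    {"dp": [-2, 0, 45], "grip": 0.6, "yaw": 0},
    {"dp": [-2, 0, 95], "grip": 0.6, "yaw": 0},
    {"dp": [-2, 0, 135], "grip": 0.6, "yaw": 0},
    {"dp": [-2, 0, 155], "grip": 0.6, "yaw": 0},
    {"dp": [-2, 0, 164], "grip": 0.6, "yaw": 0},
    {"dp": [-2, 0, 165], "grip": 0.6, "yaw": 0},
    {"dp": [-2, 0, 165], "grip": 0.1, "yaw": 0},
    {"dp": [-2, 0, 165], "grip": 0.1, "yaw": 0},
    {"dp": [-2, 0, 165], "grip": 0.1, "yaw": 0},
    {"dp": [-2, 0, 165], "grip": 0.1, "yaw": 0},
    {"dp": [-2, 0, 165], "grip": 0.1, "yaw": 0},
    {"dp": [-2, 0, 165], "grip": 0.1, "yaw": 0},
  ],
  newtons=25,
)

```text
time_s: 17.8
tcp_pos: [0.4596, -0.1411, 0.0064]
eef_rot: [-180.0, 0.0, -162.0]
contact_force: [-1.2, 0.0, 6.3]
gripper_width: 0.0179
```

```bash
python3 -c "
from h import *
c=capture('side')['color'];crop(c,280,120,200,140,4,'pics/d11.png')
"
```

```text
(no output)
```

View pics/d11.png

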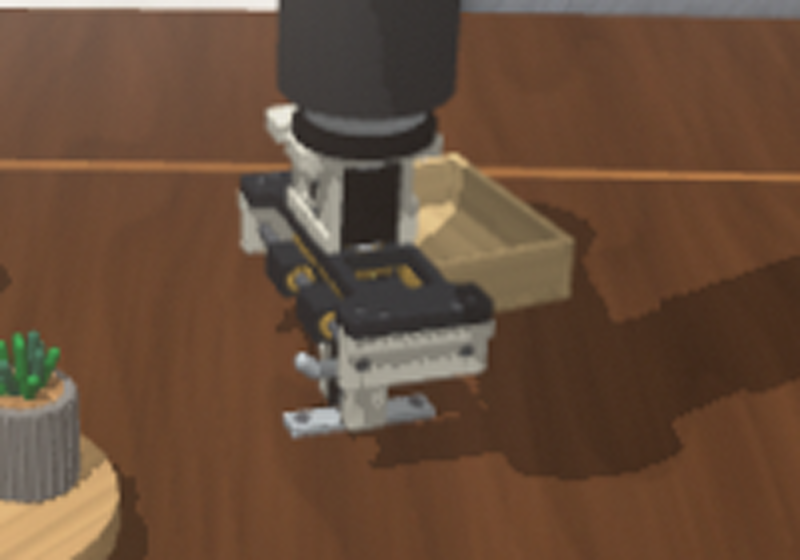

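```bash
python3 -c "
from h import *
go(.433,-.360,.10,-154)
go(.433,-.360,.014,-154)
"
```

```text
t 17.85 dp [  93.1 -199.9  -93.6] dist 240.0 yaw rad -0.139
t 17.85 dp [  93.1 -199.9   -7.6] dist 221.0 yaw rad -0.139
```

Emit:
apply_moves(
  commands=[
    {"dp": [0, 0, -15], "grip": 0.1, "yaw": 0},
    {"dp": [0, 0, -45], "grip": 0.1, "yaw": 0},
    {"dp": [2, -4, -75], "grip": 0.1, "yaw": 0},
    {"dp": [10, -22, -94], "grip": 0.1, "yaw": -0.03},
    {"dp": [30, -64, -94], "grip": 0.1, "yaw": -0.1},
    {"dp": [53, -114, -94], "grip": 0.1, "yaw": -0.139},
    {"dp": [74, -160, -94], "grip": 0.1, "yaw": -0.139},
    {"dp": [88, -190, -94], "grip": 0.1, "yaw": -0.139},
    {"dp": [93, -200, -90], "grip": 0.1, "yaw": -0.139},
    {"dp": [93, -200, -75], "grip": 0.1, "yaw": -0.139},
    {"dp": [93, -200, -60], "grip": 0.1, "yaw": -0.139},
    {"dp": [93, -200, -60], "grip": 0.1, "yaw": -0.139},
  ],
)

```text
time_s: 19.35
tcp_pos: [0.432, -0.3586, 0.0642]
eef_rot: [179.8, -0.1, -153.9]
contact_force: [-0.0, 0.5, -1.7]
gripper_width: 0.0176
```

```bash
python3 -c "
from h import *
go(.433,-.360,.014,-154)
c=capture('side')['color'];crop(c,300,110,160,120,5,'pics/d12.png')
c=capture('scene')['color'];crop(c,140,150,160,120,5,'pics/s12.png')
"
```

```text
t 19.35 dp [-0.4 -1.9 50.2] dist 50.0 yaw rad 0.001
```

View pics/d12.png

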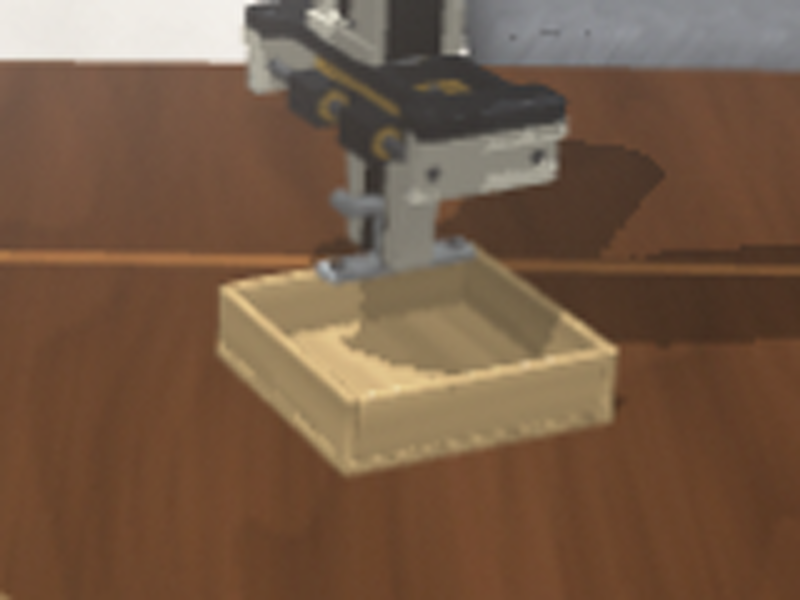

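View pics/s12.png

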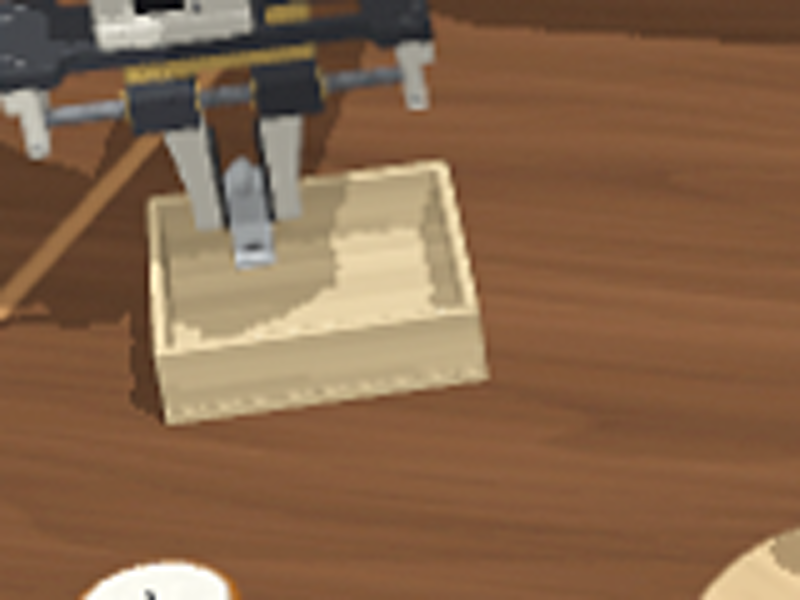

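Emit:
apply_moves(
  commands=[
    {"dp": [0, 0, 15], "grip": 0.1, "yaw": 0},
    {"dp": [0, 0, 32], "grip": 0.1, "yaw": 0},
    {"dp": [0, 0, 44], "grip": 0.1, "yaw": 0},
    {"dp": [0, 0, 50], "grip": 0.1, "yaw": 0},
    {"dp": [0, 0, 52], "grip": 0.1, "yaw": 0},
    {"dp": [0, 0, 53], "grip": 0.1, "yaw": 0},
    {"dp": [0, 0, 53], "grip": 0.1, "yaw": 0},
  ],
)

```text
time_s: 20.32
tcp_pos: [0.4332, -0.3602, 0.0134]
eef_rot: [-180.0, 0.0, -154.0]
contact_force: [0.7, -0.5, -0.3]
gripper_width: 0.0178
```

Emit:
apply_moves(
  commands=[
    {"dp": [0, 0, 0.5], "grip": 0.1, "yaw": 0},
    {"dp": [0, 0, 1], "grip": 0.1, "yaw": 0},
    {"dp": [0, 0, 1.3], "grip": 0.1, "yaw": 0},
    {"dp": [0, 0, 1.3], "grip": 0.1, "yaw": 0},
  ],
)

```text
time_s: 20.82
tcp_pos: [0.4331, -0.3601, 0.0124]
eef_rot: [-180.0, 0.0, -154.0]
contact_force: [-0.8, 1.5, 5.1]
gripper_width: 0.0179
```

Emit:
apply_moves(
  commands=[
    {"dp": [0, 0, -0.3], "grip": 0.1, "yaw": 0},
    {"dp": [0, 0, -0.3], "grip": 0.3, "yaw": 0},
    {"dp": [0, 0, -0.3], "grip": 0.36, "yaw": 0},
    {"dp": [0, 0, -0.3], "grip": 0.36, "yaw": 0},
    {"dp": [0, 0, -8], "grip": 0.36, "yaw": 0},
    {"dp": [0, 0, -30], "grip": 0.36, "yaw": 0},
    {"dp": [0, 0, -75], "grip": 0.36, "yaw": 0},
    {"dp": [0, 0, -125], "grip": 0.5, "yaw": 0},
    {"dp": [0, 0, -160], "grip": 1, "yaw": 0},
    {"dp": [0, 0, -170], "grip": 1, "yaw": 0},
    {"dp": [0, 0, -170], "grip": 1, "yaw": 0},
  ],
)

```text
time_s: 22.2
tcp_pos: [0.433, -0.36, 0.1824]
eef_rot: [-179.9, 0.1, -154.0]
contact_force: [0.4, 0.1, -0.2]
gripper_width: 0.0658
```

```bash
python3 -c "
from h import *
look('wrist','w13.png')
go(.454,.140,.18,-59)
"
```

```text
[ 0.433  -0.36    0.1824] [-1.7995e+02  6.0000e-02 -1.5401e+02] 0.06580150561526626
t 22.25 dp [-238.3  439.8    1.5] dist 500.0 yaw rad -1.658
```

View pics/w13.png

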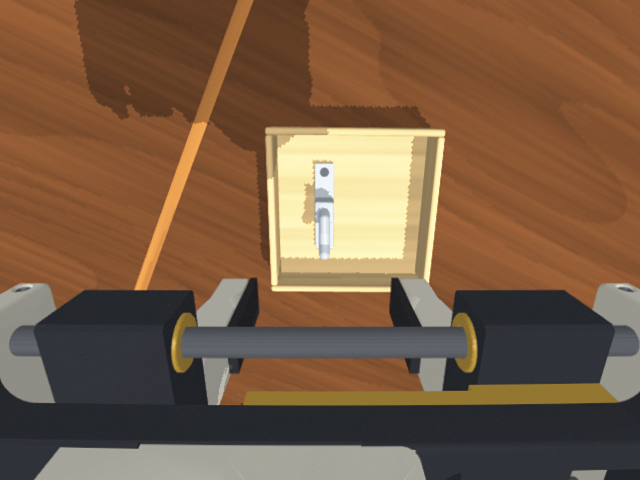

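The prong hook lies flat in the box, with its plate at (324,207). Next is the knob hook.

Emit:
apply_moves(
  commands=[
    {"dp": [-15, 28, 0], "grip": 1, "yaw": -0.1},
    {"dp": [-40, 74, 0], "grip": 1, "yaw": -0.27},
    {"dp": [-68, 125, 0], "grip": 1, "yaw": -0.44},
    {"dp": [-96, 177, 0], "grip": 1, "yaw": -0.62},
    {"dp": [-124, 229, 0], "grip": 1, "yaw": -0.8},
    {"dp": [-152, 281, 0], "grip": 1, "yaw": -0.98},
    {"dp": [-180, 332, 0], "grip": 1, "yaw": -1.16},
    {"dp": [-207, 382, 0], "grip": 1, "yaw": -1.34},
    {"dp": [-228, 421, 0], "grip": 1, "yaw": -1.51},
    {"dp": [-238, 440, 1], "grip": 1, "yaw": -1.62},
    {"dp": [-238, 440, 1], "grip": 1, "yaw": -1.658},
    {"dp": [-238, 440, 1], "grip": 1, "yaw": -1.658},
  ],
)

```text
time_s: 23.75
tcp_pos: [0.4532, 0.1396, 0.1793]
eef_rot: [179.8, -0.0, -59.0]
contact_force: [0.3, -0.4, -0.1]
gripper_width: 0.0873
```

```bash
python3 -c "
from h import *
look('wrist','w14.png')
"
```

```text
[0.4532 0.1396 0.1793] [ 1.7983e+02 -2.0000e-02 -5.8990e+01] 0.08726040112416389
```

View pics/w14.png

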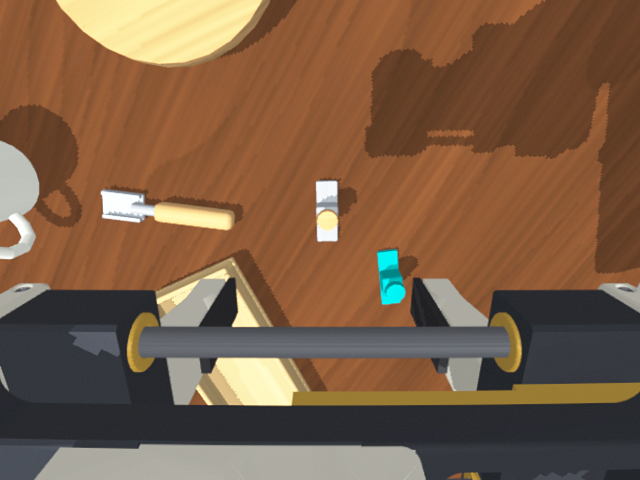

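```bash
python3 -c "
from h import *
np.set_printoptions(precision=4,suppress=True)
cm=ld('w14.png')
p=onz(cm,[(327,181),(327.5,241.5)],.006);print(p,p.mean(0),np.linalg.norm(p[1]-p[0]),np.degrees(np.arctan2(*(p[1]-p[0])[[1,0]])))
print('knob',onz(cm,[(328,220)],.041), 'teal',onz(cm,[(396,293)],.041))
q=p.mean(0); go(q[0]-.001,q[1]+.002,.006,-59)
"
```

```text
[[0.4671 0.1127 0.006 ]
 [0.4351 0.1647 0.006 ]] [0.4511 0.1387 0.006 ] 0.060968527941354336 121.63975775612812
knob [[0.4517 0.1372 0.041 ]] teal [[0.3594 0.1653 0.041 ]]
t 23.8 dp [ -2.8   1.7 173.6] dist 174.0 yaw rad -0.001
```

Emit:
apply_moves(
  commands=[
    {"dp": [-2, 2, 45], "grip": 0.5, "yaw": -0.01},
    {"dp": [-2, 2, 95], "grip": 0.5, "yaw": -0.01},
    {"dp": [-2, 2, 140], "grip": 0.5, "yaw": -0.01},
    {"dp": [-2, 2, 162], "grip": 0.5, "yaw": -0.01},
    {"dp": [-2, 2, 172], "grip": 0.5, "yaw": -0.01},
    {"dp": [-2, 2, 173], "grip": 0.5, "yaw": -0.01},
    {"dp": [-2, 2, 173], "grip": 0.1, "yaw": -0.01},
    {"dp": [-2, 2, 173], "grip": 0.1, "yaw": -0.01},
    {"dp": [-2, 2, 173], "grip": 0.1, "yaw": -0.01},
    {"dp": [-2, 2, 173], "grip": 0.1, "yaw": -0.01},
    {"dp": [-2, 2, 173], "grip": 0.1, "yaw": -0.01},
  ],
)

```text
time_s: 25.18
tcp_pos: [0.4514, 0.1406, 0.0084]
eef_rot: [-180.0, 0.0, -58.4]
contact_force: [-1.5, -0.9, 6.5]
gripper_width: 0.0198
```

```bash
python3 -c "
from h import *
print(get_state()['joints'])
go(.409,-.310,.106,-154)
c=capture('side')['color'];crop(c,320,200,160,120,5,'pics/d15.png')
"
```

```text
[ 4.12410291e+01  1.71180477e+01 -3.95537405e+01  1.07597106e-02
 -3.32899089e+01 -9.66781694e+00]
t 25.18 dp [361.7 272.  -97.8] dist 463.0 yaw rad 1.668
```

View pics/d15.png

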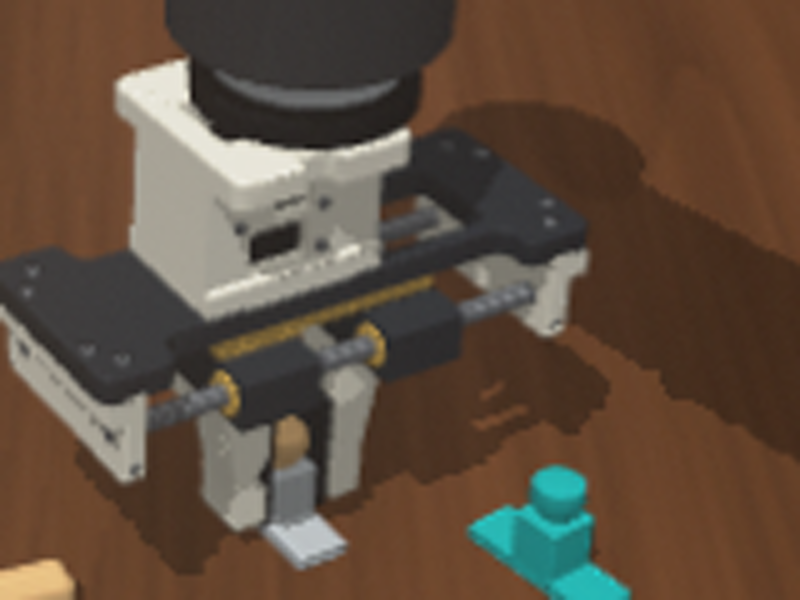

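Emit:
apply_moves(
  commands=[
    {"dp": [0, 0, -15], "grip": 0.1, "yaw": 0},
    {"dp": [0, 0, -50], "grip": 0.1, "yaw": 0},
    {"dp": [5, 4, -85], "grip": 0.1, "yaw": 0.05},
    {"dp": [30, 23, -98], "grip": 0.1, "yaw": 0.2},
    {"dp": [68, 51, -98], "grip": 0.1, "yaw": 0.37},
    {"dp": [108, 81, -98], "grip": 0.1, "yaw": 0.55},
    {"dp": [148, 111, -98], "grip": 0.1, "yaw": 0.73},
    {"dp": [188, 141, -98], "grip": 0.1, "yaw": 0.91},
    {"dp": [228, 171, -98], "grip": 0.1, "yaw": 1.09},
    {"dp": [268, 201, -98], "grip": 0.1, "yaw": 1.27},
    {"dp": [305, 229, -98], "grip": 0.1, "yaw": 1.45},
    {"dp": [335, 252, -98], "grip": 0.1, "yaw": 1.6},
  ],
)

```text
time_s: 26.72
tcp_pos: [0.4114, -0.2786, 0.1058]
eef_rot: [-180.0, 0.0, -150.5]
contact_force: [0.7, 0.9, -1.8]
gripper_width: 0.0196
```

```bash
python3 -c "
from h import *
go(.409,-.310,.106,-154)
"
```

```text
t 26.73 dp [ 17.6 -26.1  -0.2] dist 31.0 yaw rad 0.062
```

Emit:
apply_moves(
  commands=[
    {"dp": [12, -18, 0], "grip": 0.1, "yaw": 0.062},
    {"dp": [17.5, -26, 0], "grip": 0.1, "yaw": 0.062},
    {"dp": [17.5, -26, 15], "grip": 0.1, "yaw": 0.062},
    {"dp": [17.5, -26, 35], "grip": 0.1, "yaw": 0.062},
    {"dp": [17.5, -26, 42], "grip": 0.1, "yaw": 0.062},
    {"dp": [17.5, -26, 42], "grip": 0.1, "yaw": 0.062},
    {"dp": [17.5, -26, 42], "grip": 0.1, "yaw": 0.062},
  ],
)

```text
time_s: 27.6
tcp_pos: [0.4102, -0.308, 0.0642]
eef_rot: [-180.0, 0.0, -153.6]
contact_force: [-0.1, 0.3, -0.8]
gripper_width: 0.0197
```

```bash
python3 -c "
from h import *
go(.409,-.310,.0154,-154)
c=capture('side')['color'];crop(c,300,110,160,120,5,'pics/d16.png')
c=capture('scene')['color'];crop(c,140,150,160,120,5,'pics/s16.png')
"
```

```text
t 27.6 dp [ 2.  -1.2 48.8] dist 49.0 yaw rad 0.007
```

View pics/d16.png

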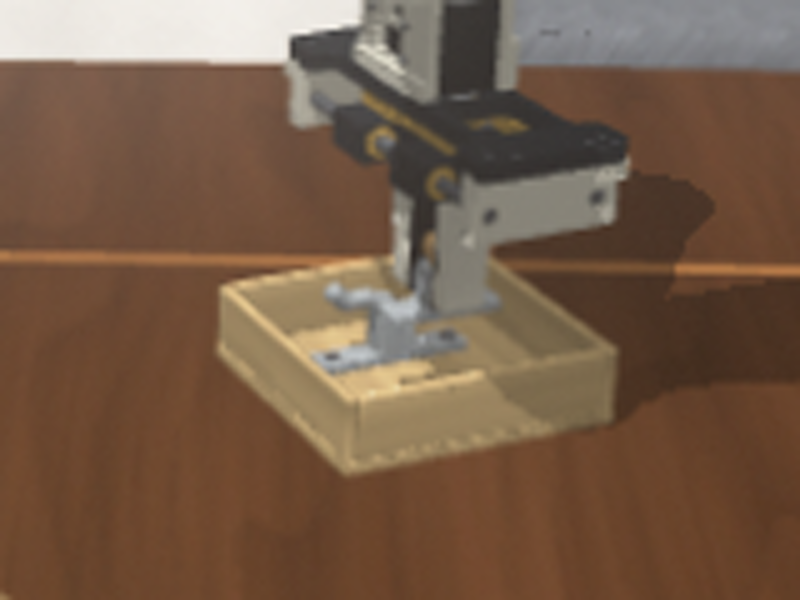

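View pics/s16.png

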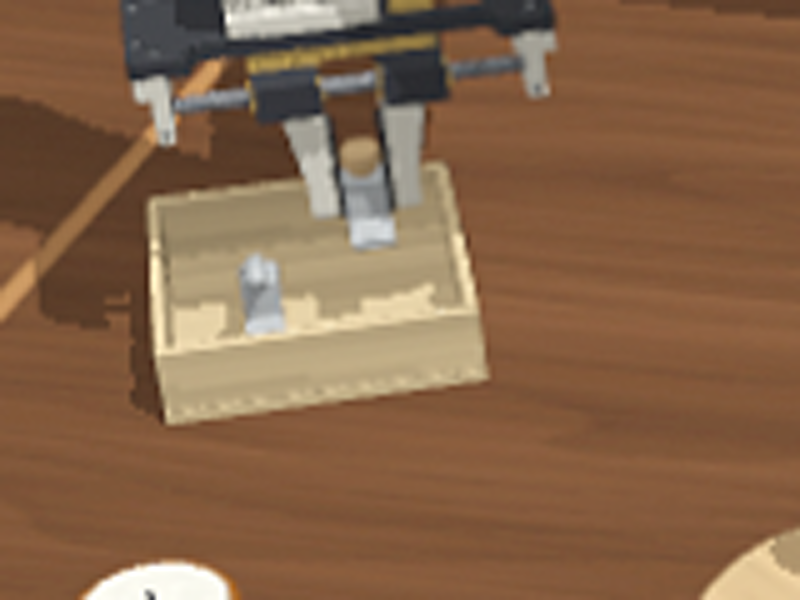

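Emit:
apply_moves(
  commands=[
    {"dp": [1, -1, 14], "grip": 0.1, "yaw": 0},
    {"dp": [1, -1, 30], "grip": 0.1, "yaw": 0},
    {"dp": [1, -1, 41], "grip": 0.1, "yaw": 0},
    {"dp": [1, -1, 46], "grip": 0.1, "yaw": 0},
    {"dp": [1, -1, 48], "grip": 0.1, "yaw": 0},
    {"dp": [1, -1, 49.5], "grip": 0.1, "yaw": 0},
    {"dp": [1, -1, 50.3], "grip": 0.1, "yaw": 0},
    {"dp": [1, -1, 50.3], "grip": 0.1, "yaw": 0},
  ],
)

```text
time_s: 28.7
tcp_pos: [0.4095, -0.3096, 0.0144]
eef_rot: [-180.0, 0.0, -153.6]
contact_force: [-2.1, 1.9, 5.8]
gripper_width: 0.0198
```

Emit:
apply_moves(
  commands=[
    {"dp": [0, 0, -0.3], "grip": 0.1, "yaw": 0},
    {"dp": [0, 0, -0.3], "grip": 0.3, "yaw": 0},
    {"dp": [0, 0, -0.3], "grip": 0.36, "yaw": 0},
    {"dp": [0, 0, -0.3], "grip": 0.36, "yaw": 0},
    {"dp": [0, 0, -8], "grip": 0.36, "yaw": 0},
    {"dp": [0, 0, -30], "grip": 0.36, "yaw": 0},
    {"dp": [0, 0, -75], "grip": 0.36, "yaw": 0},
    {"dp": [0, 0, -125], "grip": 0.5, "yaw": 0},
    {"dp": [0, 0, -165], "grip": 1, "yaw": 0},
    {"dp": [0, 0, -175], "grip": 1, "yaw": 0},
    {"dp": [0, 0, -175], "grip": 1, "yaw": 0},
  ],
)

```text
time_s: 30.08
tcp_pos: [0.4093, -0.3095, 0.1891]
eef_rot: [-179.9, 0.1, -153.7]
contact_force: [0.6, 0.6, -0.3]
gripper_width: 0.066
```

```bash
python3 -c "
from h import *
look('wrist','w17.png')
go(.587,.218,.18,-154.7)
"
```

```text
[ 0.4093 -0.3095  0.1891] [-1.7995e+02  7.0000e-02 -1.5366e+02] 0.06598650455640868
t 30.12 dp [-393.6  393.5    8.2] dist 557.0 yaw rad 0.018
```

View pics/w17.png

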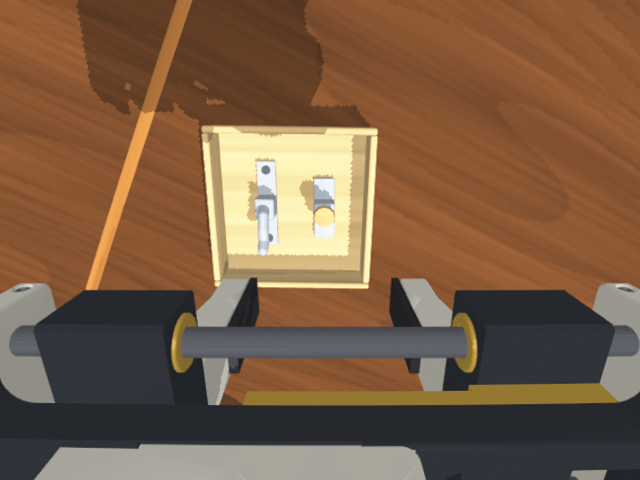

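Both hooks lie flat in the box, at (265,203) and (324,208). Next is the trowel.

Emit:
apply_moves(
  commands=[
    {"dp": [-15, 15, -3], "grip": 1, "yaw": 0},
    {"dp": [-45, 45, -5], "grip": 1, "yaw": 0},
    {"dp": [-85, 85, -5], "grip": 1, "yaw": 0},
    {"dp": [-128, 128, -5], "grip": 1, "yaw": 0},
    {"dp": [-171, 171, -5], "grip": 1, "yaw": 0.018},
    {"dp": [-214, 214, -5], "grip": 1, "yaw": 0.018},
    {"dp": [-257, 257, -5], "grip": 1, "yaw": 0.018},
    {"dp": [-300, 300, 0], "grip": 1, "yaw": 0.018},
    {"dp": [-340, 340, 5], "grip": 1, "yaw": 0.018},
    {"dp": [-372, 372, 8], "grip": 1, "yaw": 0.018},
    {"dp": [-394, 393, 8], "grip": 1, "yaw": 0.018},
    {"dp": [-394, 393, 8], "grip": 1, "yaw": 0.018},
  ],
)

```text
time_s: 31.62
tcp_pos: [0.5875, 0.219, 0.1776]
eef_rot: [-180.0, -0.2, -154.6]
contact_force: [0.4, 0.3, 0.6]
gripper_width: 0.0874
```

```bash
python3 -c "
from h import *
look('wrist','w18.png')
"
```

```text
[0.5875 0.219  0.1776] [-179.97   -0.22 -154.58] 0.0874121437607122
```

View pics/w18.png

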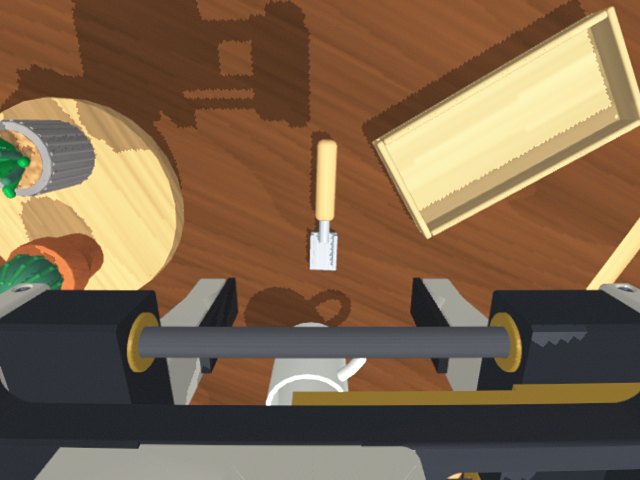

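```bash
python3 -c "
from h import *
np.set_printoptions(precision=4,suppress=True)
cm=ld('w18.png')
p=onz(cm,[(327,139.5),(324.5,219.5)],.018);e=onz(cm,[(323,269.5)],.008)[0]
v=(e-p[0])[:2];L=np.linalg.norm(v);print(p,e,L,np.degrees(np.arctan2(v[1],v[0])))
q=p[0][:2]+v/L*.062; q2=p[1][:2]-v/L*.013;print(q,q2)
q=(q+q2)/2
t=onz(cm,[(374,142),(429,237),(613,9)],.03);print('tray',t,np.degrees(np.arctan2(*(t[0]-t[2])[[1,0]])),np.linalg.norm(t[0]-t[1]),np.linalg.norm(t[0]-t[2]))
go(q[0]+.002,q[1]+.001,.005,np.degrees(np.arctan2(v[1],v[0]))-180)
"
```

```text
[[0.526  0.192  0.018 ]
 [0.593  0.2215 0.018 ]] [0.6438 0.244  0.008 ] 0.12880399011207527 23.793600910553092
[0.5827 0.217 ] [0.5811 0.2162]
tray [[0.5102 0.2288 0.03  ]
 [0.5637 0.3146 0.03  ]
 [0.3389 0.3505 0.03  ]] -35.411317935662666 0.10116428552812656 0.21017383406455606
t 31.68 dp [  2.3   1.2 173. ] dist 173.0 yaw rad 0.028
```

Emit:
apply_moves(
  commands=[
    {"dp": [2, 1, 45], "grip": 0.5, "yaw": 0.02},
    {"dp": [2, 1, 95], "grip": 0.5, "yaw": 0.028},
    {"dp": [2, 1, 140], "grip": 0.5, "yaw": 0.028},
    {"dp": [2, 1, 165], "grip": 0.5, "yaw": 0.028},
    {"dp": [2, 1, 175], "grip": 0.5, "yaw": 0.028},
    {"dp": [2, 1, 177], "grip": 0.5, "yaw": 0.028},
    {"dp": [2, 1, 177], "grip": 0.1, "yaw": 0.028},
    {"dp": [2, 1, 177], "grip": 0.1, "yaw": 0.028},
    {"dp": [2, 1, 177], "grip": 0.1, "yaw": 0.028},
    {"dp": [2, 1, 177], "grip": 0.1, "yaw": 0.028},
    {"dp": [2, 1, 177], "grip": 0.1, "yaw": 0.028},
  ],
)

```text
time_s: 33.05
tcp_pos: [0.586, 0.2178, 0.0042]
eef_rot: [180.0, 0.1, -156.3]
contact_force: [-1.6, 1.4, 5.3]
gripper_width: 0.0174
```

```bash
python3 -c "
from h import *
look('wrist','w19.png')
c=capture('side')['color'];crop(c,220,230,200,150,4,'pics/d19.png')
"
```

```text
[0.586  0.2178 0.0042] [ 1.7999e+02  5.0000e-02 -1.5627e+02] 0.017438296183069107
```

View pics/d19.png

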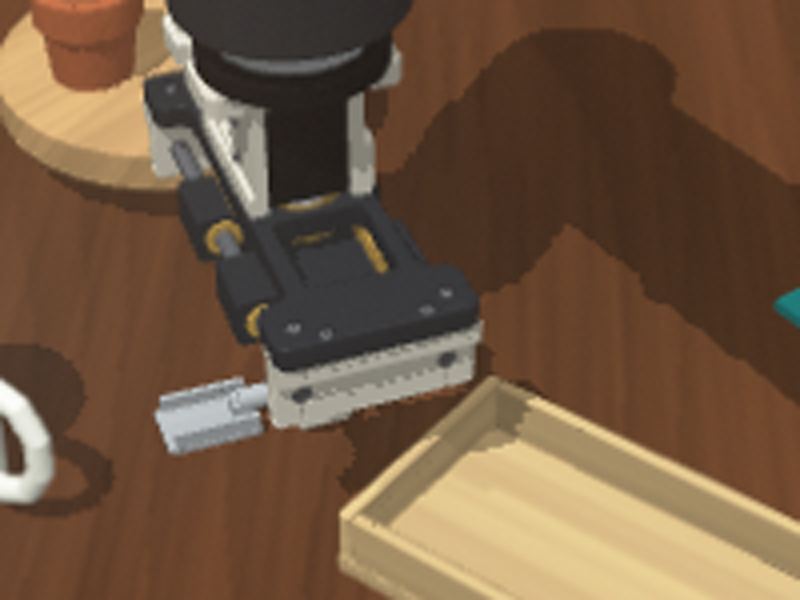

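```bash
python3 -c "
from h import *
print(get_state()['joints'])
go(.452,.332,.13,-34.4)
"
```

```text
[ 3.82660623e+01  2.83748475e+01 -1.98766004e+01  1.24473699e-02
 -4.16949696e+01 -1.04548808e+02]
t 33.15 dp [  76.6  158.4 -125.8] dist 216.0 yaw rad -2.127
```

Emit:
apply_moves(
  commands=[
    {"dp": [0, 0, -12], "grip": 0.1, "yaw": 0},
    {"dp": [0, 0, -40], "grip": 0.1, "yaw": 0},
    {"dp": [0, 0, -80], "grip": 0.1, "yaw": 0},
    {"dp": [2, 5, -115], "grip": 0.1, "yaw": -0.05},
    {"dp": [10, 20, -126], "grip": 0.1, "yaw": -0.2},
    {"dp": [20, 40, -126], "grip": 0.1, "yaw": -0.38},
    {"dp": [30, 61, -126], "grip": 0.1, "yaw": -0.56},
    {"dp": [40, 83, -126], "grip": 0.1, "yaw": -0.74},
    {"dp": [50, 104, -126], "grip": 0.1, "yaw": -0.92},
    {"dp": [60, 124, -126], "grip": 0.1, "yaw": -1.1},
    {"dp": [68, 141, -126], "grip": 0.1, "yaw": -1.28},
    {"dp": [74, 153, -126], "grip": 0.1, "yaw": -1.46},
  ],
  newtons=30,
)

```text
time_s: 34.65
tcp_pos: [0.4557, 0.3284, 0.1301]
eef_rot: [-180.0, 0.0, -72.3]
contact_force: [-0.0, 0.0, -0.0]
gripper_width: 0.018
```

```bash
python3 -c "
from h import *
go(.452,.332,.065,-34.4)
"
```

```text
t 34.65 dp [-4.6  2.5 65.1] dist 65.0 yaw rad -0.661
```

Emit:
apply_moves(
  commands=[
    {"dp": [-4, 2, 0], "grip": 0.1, "yaw": -0.18},
    {"dp": [-4, 2, 0], "grip": 0.1, "yaw": -0.36},
    {"dp": [-4, 2, 5], "grip": 0.1, "yaw": -0.53},
    {"dp": [-4, 2, 20], "grip": 0.1, "yaw": -0.62},
    {"dp": [-4, 2, 40], "grip": 0.1, "yaw": -0.661},
    {"dp": [-4, 2, 55], "grip": 0.1, "yaw": -0.661},
    {"dp": [-4, 2, 60], "grip": 0.1, "yaw": -0.661},
    {"dp": [-4, 2, 60], "grip": 0.1, "yaw": -0.661},
    {"dp": [-4, 2, 60], "grip": 0.1, "yaw": -0.661},
  ],
)

```text
time_s: 35.78
tcp_pos: [0.4536, 0.3315, 0.0701]
eef_rot: [-179.9, -0.0, -34.8]
contact_force: [-0.2, -0.0, -0.1]
gripper_width: 0.0176
```

```bash
python3 -c "
from h import *
go(.452,.332,.0105,-34.4)
look('wrist','w20.png')
c=capture('side')['color'];crop(c,260,230,220,165,3.6,'pics/d20.png')
c=capture('scene')['color'];crop(c,400,180,160,120,5,'pics/s20.png')
"
```

```text
t 35.77 dp [-1.6  0.6 59.6] dist 60.0 yaw rad -0.007
[0.4536 0.3315 0.0701] [-1.7994e+02 -1.0000e-02 -3.4770e+01] 0.017599209363367747
```

View pics/d20.png

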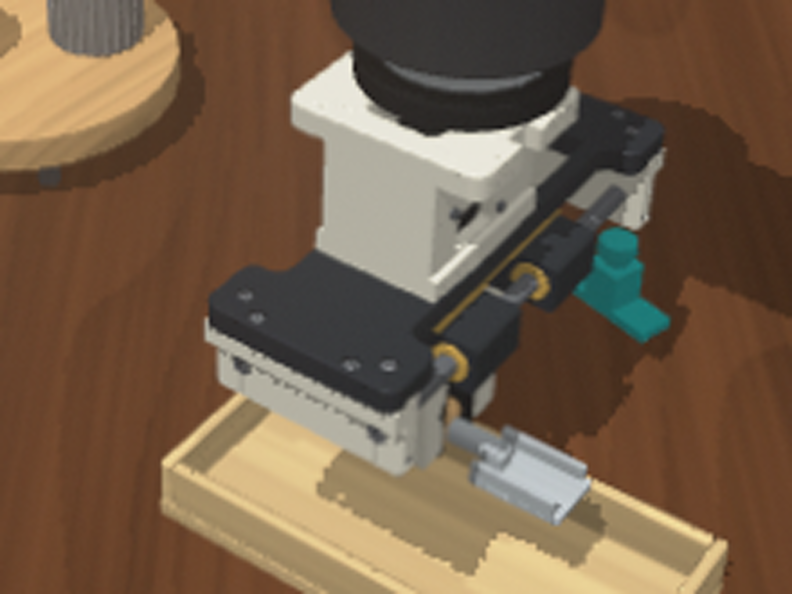

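View pics/s20.png

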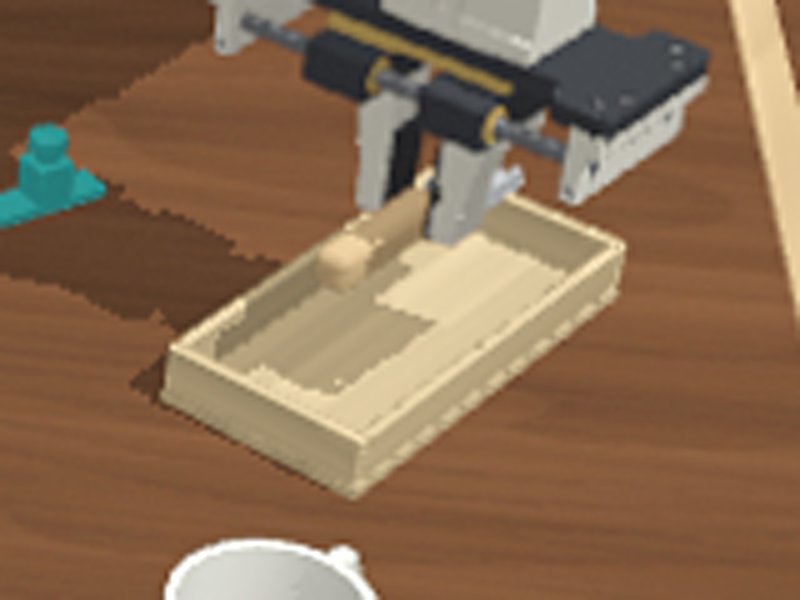

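View pics/w20.png

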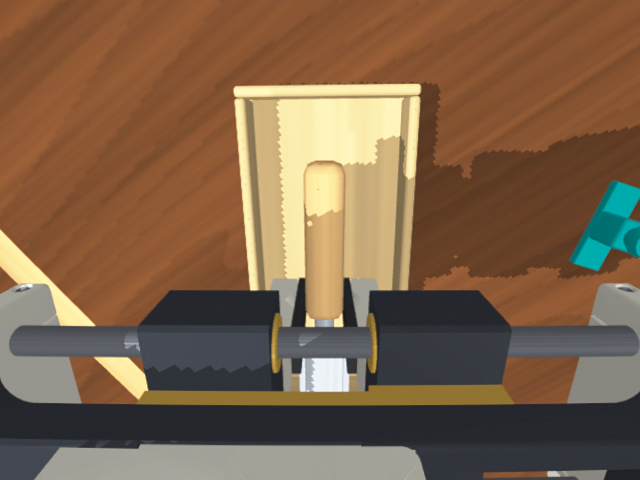

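Emit:
apply_moves(
  commands=[
    {"dp": [0, 0, 15], "grip": 0.1, "yaw": 0},
    {"dp": [0, 0, 35], "grip": 0.1, "yaw": 0},
    {"dp": [0, 0, 50], "grip": 0.1, "yaw": 0},
    {"dp": [0, 0, 56], "grip": 0.1, "yaw": 0},
    {"dp": [0, 0, 58], "grip": 0.1, "yaw": 0},
    {"dp": [0, 0, 59.5], "grip": 0.1, "yaw": 0},
    {"dp": [0, 0, 60], "grip": 0.1, "yaw": 0},
    {"dp": [0, 0, 60], "grip": 0.1, "yaw": 0},
  ],
)

```text
time_s: 36.92
tcp_pos: [0.4535, 0.3314, 0.0102]
eef_rot: [-179.9, -0.0, -34.8]
contact_force: [-1.1, -1.5, 4.8]
gripper_width: 0.018
```

Contact. I release, rise and look.

Emit:
apply_moves(
  commands=[
    {"dp": [0, 0, -0.2], "grip": 0.1, "yaw": 0},
    {"dp": [0, 0, -0.2], "grip": 0.3, "yaw": 0},
    {"dp": [0, 0, -0.2], "grip": 0.36, "yaw": 0},
    {"dp": [0, 0, -0.2], "grip": 0.36, "yaw": 0},
    {"dp": [0, 0, -8], "grip": 0.36, "yaw": 0},
    {"dp": [0, 0, -30], "grip": 0.36, "yaw": 0},
    {"dp": [0, 0, -75], "grip": 0.36, "yaw": 0},
    {"dp": [0, 0, -125], "grip": 0.36, "yaw": 0},
    {"dp": [0, 0, -170], "grip": 0.36, "yaw": 0},
    {"dp": [0, 0, -210], "grip": 0.5, "yaw": 0},
    {"dp": [0, 0, -220], "grip": 0.5, "yaw": 0},
    {"dp": [0, 0, -220], "grip": 0.5, "yaw": 0},
  ],
)

```text
time_s: 38.42
tcp_pos: [0.4532, 0.3312, 0.2301]
eef_rot: [-179.9, 0.0, -34.8]
contact_force: [-1.2, 0.3, -0.8]
gripper_width: 0.0435
```

```bash
python3 -c "
from h import *
look('wrist','w21.png');look('scene','s21.png');look('side','d21.png')
"
```

```text
[0.4532 0.3312 0.2301] [-1.7992e+02  1.0000e-02 -3.4770e+01] 0.04352825205431101
[0.4529 0.3308 0.2289] [ 1.7997e+02  3.0000e-02 -3.4780e+01] 0.043856642283874286
[0.4527 0.3306 0.2283] [ 1.799e+02  3.000e-02 -3.478e+01] 0.04386649431664664
```

View pics/w21.png

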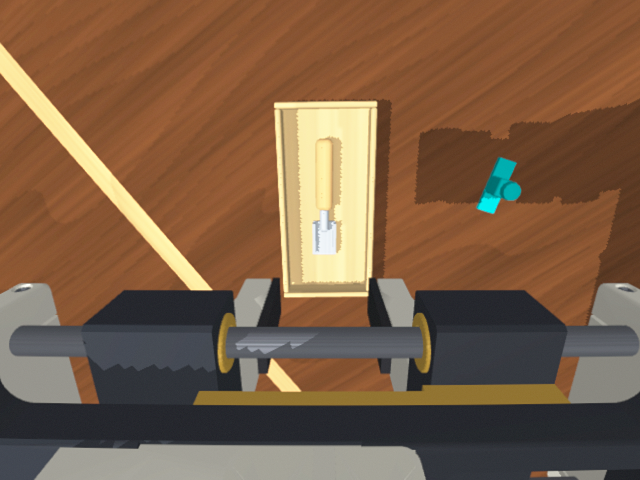

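View pics/s21.png

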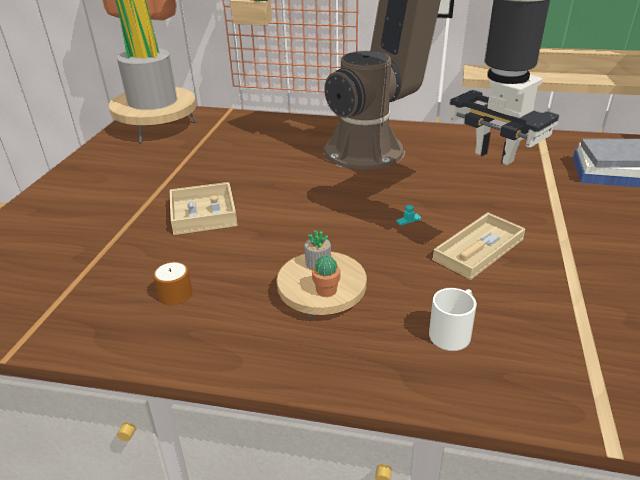

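View pics/d21.png

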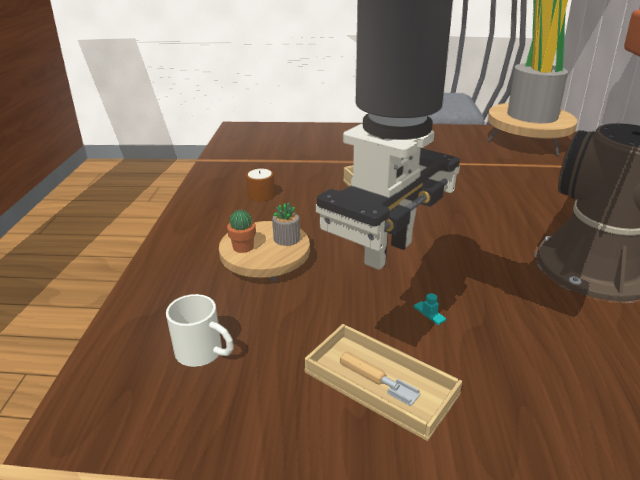

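Everything is in place: the pots on the stand at scene (318,250) and (326,275), the hooks in the box at (192,208) and (215,204), and the trowel in the tray at (478,246). The mug, candle and turquoise hook sit at the same pixels as at the start.

Emit:
apply_moves(
  commands=[
    {"dp": [0, 0, 0], "grip": 0.5, "yaw": 0},
    {"dp": [0, 0, 0], "grip": 0.5, "yaw": 0},
    {"dp": [0, 0, 0], "grip": 0.5, "yaw": 0},
    {"dp": [0, 0, 0], "grip": 0.5, "yaw": 0},
  ],
)

```text
time_s: 39.08
tcp_pos: [0.4533, 0.3311, 0.2294]
eef_rot: [180.0, -0.0, -34.8]
contact_force: [-0.4, 0.1, 0.1]
gripper_width: 0.0437
```

```bash
python3 -c "
from plant import *
print(close_job())"
```

```text
the job is handed in; nothing more can be done
None
```

I cleared the counter in the order you asked, and handed the job in at about 39 s of the 144 s allowed. I carried the cactus and then the succulent upright to the stand, laid the prong hook and then the knob hook flat in the box, and laid the trowel in the tray.

The last pictures show both pots upright on the disc, both hooks and the trowel flat in place, and the gripper empty and clear of everything. The mug, candle and turquoise hook are at the same pixels as at the start.

Some readings disagreed or failed:
- **First move call:** it was refused because a row left out the yaw field. Nothing moved.
- **Succulent grip:** the fingers read 51 mm on a 53 mm pot, probably because of the ribs. The pictures showed it held centrally.
- **Camera positions:** the cameras differed by up to about 18 mm for the cactus and less elsewhere, so I checked each grasp with the wrist camera.
- **Forces:** at the end of each move they were about 9 N or less; I did not read them during the moves.

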